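Rack the tacky door samples with the lifter

ROBOT

A 6-joint arm with a two-finger parallel gripper is mounted at the origin on the work surface. World frame = base frame: x ahead of the robot, y to its left, z up, the work surface at z = 0. Lengths are in m, angles in rad, forces in N, time in s.
With the tool pointing down it reaches from about 0.4 to 0.825 m from the base axis. Payload 7 kg.
Tool frame: the origin (TCP) lies at the very end of the fingers, on their centre line; the grasp point (between the pads) lies 19 mm behind it; x points along the fingers, z is the direction in which the jaws open and shut, and the axes are right-handed (so a half turn about x gives the same grasp; the last joint's range is limited). The gripper opens to 85 mm and grips with 20 to 120 N. Pads are 22 mm wide; open, the fingers measure 114 mm over their backs; the gripper's body (76 mm by 85 mm) begins 54 mm behind the grasp point. The pads swing forward as they close: fully open they stand 13 mm farther back than shut.
Start: joints at [1.597, 0.359, 0.012, 0, -1.224, -0.288], TCP at [0.175, 0.652, 0.231] pointing down, gripper open.
Joint ranges: [-3.07, 3.07], [-1.43, 2.12], [-1.02, 1.25], [-3.03, 1.67], [-3.05, -0], [-3.03, 3.03]. Speed limits (rad/s): [2.39, 2.39, 3.01, 3.14, 3.14, 3.14].

INTERFACE

Orientations are given as a unit quaternion [x, y, z, w].
In Python, from station import telemetry, eyes, manip gives the robot as it stands. The module is installed in compiled form; this text tells all that it offers.
- The arm moves only by the shell command python3 -m jog 'ROWS' [OPENING] [FORCE]. ROWS is JSON, a list of rows, each an object with "xyz": the shift along the tool's x, y, z in cm, a list of three; "spin": the turn about the tool's x in degrees. In form: [{"xyz": [dx, dy, dz], "spin": spin}, ...]. A call has 1 to 8 rows; each row shifts and turns the commanded pose from where the row before left it, along the tool's axes as they then stand; what a row does not reach is not made up. A row lasts 1/8 s, in which the tool goes at most 62.5 mm and 10.7 degrees, less where a joint would pass 70% of its speed; a pose out of reach is approached as far as the arm can. A call with a gripper value outside its range is refused whole. OPENING is the closure, from 0 (fully open) to 1 (shut), set as the call begins (- or left out, the last holds). The fingers move at their own pace and stop on an object; FORCE is the grip in N (left out, the last holds). Time passes only in rows, so rows that do not move let the fingers close. It gives the time, the measured TCP pose, the force and the opening at its end, in the units of the state.
- telemetry.sense(): the state, without advancing time (a new reading comes with each control period).
- eyes.read_camera(name): name is "scene" or "top" or "wrist"; returns the picture (420x560x3 uint8, blue, green, red); there is no depth.
- eyes.get_calibration(name): a dict with "fx", "fy", "cx", "cy" (pixels), "eye" and "rotation" of the camera in the world. Camera axes: x right, y down, z forward; pixel columns grow to the right and rows downward; lengths in m; the calibration is good to about 2 mm. A picture is of the moment at which its call begins: read the wrist's pose just before it. get_calibration takes no time and is no camera call; for the wrist camera it gives the pose at the moment of the call.
- manip.close_job(): hands the job in, once; it reports no verdict.
Trained networks look in the newest picture that a camera, given by its name, has taken for a name from the list of things; names that differ only in an ending like _2 or _b are one class to them, and where a whole thing is asked for, a point or a joint stands for the part that bears it (a point fixed in the world has none). Each returns a list of dicts, best first, with "conf" (0 to 1); they miss things now and then, are a little off and sometimes report something else, mostly with a low value. They report only what shows in the picture. A call takes as long as a camera call. They do not tell look-alikes from the thing itself.
- eyes.look_for(camera, name): "pixel" ([column, row] in pixels, amid what is visible of it).
- eyes.place_of(camera, name): "pixel" ([column, row] in pixels: a listed point, or the origin of a listed thing).
The state is a dict: "t": time; "joint_positions": joint angles; "qd": joint speeds; "joint_torque": joint torques, N m; "eef_pos": TCP position; "eef_rot": TCP orientation; "wrist_force": force on the tool from outside, world axes, zero at the start; "torque": the same for the moment, N m; "width": finger opening in m.
Only numpy, scipy, OpenCV 4.12 (cv2) and the standard library are available. Lean on these libraries where they do the work, as an engineer would, in place of code of your own. Each camera call takes 0.05 s, during which the arm holds its last target.

TASK

The little door samples on the right have just been lacquered and are still tacky, so the robot itself must never touch them: with the flat lifter, slide under each one, carry it level to the drying rack and set it down gently astride its own pair of rails, flat, in line and wholly on them. When all the samples are racked, throw the fan switch fully over to start the drying fan, and finish with the lifter lying flat on its black mat and everything else on the bench left where it was.

Things in the scene. Friction and masses are not known exactly. Their poses are not given: they have to be found in the camera images.
- sample_a: brown wood door sample, 90 (x) by 88 (y) mm, 130 g, tacky; may be absent. A 12 mm board on two cleats that run along x under its y edges, 9 mm wide, 15 high: the tunnel between them is 70 wide, 15 high, open at both x ends. Origin: middle, level with the cleats' feet (board underside z = 15 mm, top 27); z up. Starts standing on the bench.
- sample_b: green door sample, 90 (x) by 88 (y) mm, 130 g, tacky; may be absent. A 12 mm board on two cleats that run along x under its y edges, 9 mm wide, 15 high: the tunnel between them is 70 wide, 15 high, open at both x ends. Origin: middle, level with the cleats' feet (board underside z = 15 mm, top 27); z up. Starts standing on the bench.
- sample_c: red door sample, 90 (x) by 88 (y) mm, 130 g, tacky; may be absent. A 12 mm board on two cleats that run along x under its y edges, 9 mm wide, 15 high: the tunnel between them is 70 wide, 15 high, open at both x ends. Origin: middle, level with the cleats' feet (board underside z = 15 mm, top 27); z up. Starts standing on the bench.
- sample_d: blue door sample, 90 (x) by 88 (y) mm, 130 g, tacky; may be absent. A 12 mm board on two cleats that run along x under its y edges, 9 mm wide, 15 high: the tunnel between them is 70 wide, 15 high, open at both x ends. Origin: middle, level with the cleats' feet (board underside z = 15 mm, top 27); z up. Starts standing on the bench.
- lifter: flat steel lifter with orange handle, 250 g, lying on its mat. Blade 24 mm wide, 4 thick, x from -90 to +118 (tip), with a heel plate 70 wide (y), 4 thick, x -90 to -60. A post 12 (x) by 14 mm at x = 0 carries the handle: a bar along x from -50 to +50, 22 mm wide (y), z 60 to 86. Origin: underside of the blade, below the handle's middle; z up.
- lifter_mat: thin black rubber mat for the lifter, 215 (x) by 80 (y) by 2 mm, fixed. Origin: middle of its underside; x along its length.
- rack: fixed drying rack, base 155 (x) by 385 (y) by 10 mm. Four bays 105 mm apart, each a pair of rails along x: 150 long, 9 wide, 16 high, tops at z = 70, 40 mm clear between the pair, 58 over their outsides, open between. A racked sample's board lies on the rail tops, its cleats hanging outside. Origin: middle of the underside; x along the rails, away from the robot.
- bay0 (a point): middle of bay 0 of the rack (y = -157.5 mm), at the height of the rail tops; axes as the rack's.
- bay1 (a point): middle of bay 1 of the rack (y = -52.5 mm), at the height of the rail tops; axes as the rack's.
- bay2 (a point): middle of bay 2 of the rack (y = 52.5 mm), at the height of the rail tops; axes as the rack's.
- bay3 (a point): middle of bay 3 of the rack (y = 157.5 mm), at the height of the rail tops; axes as the rack's.
- fan_switch (a joint): toggle lever of the drying fan's switch box: 0 = off, leaning towards the box's -x; 1.0 = fully over to its +x, on. It stays where it is left.
- fan_switch_tip (a point): middle of the red 26 mm ball on the lever's end, 80 mm from the pivot; the pivot axis is along the box's y.
- fan_switch_base: yellow switch box 70 (x) by 50 (y) by 25 mm, fixed; origin: middle of its underside; the lever's pivot is 22 mm above it. The lever swings in its x-z plane.
- lacquer_tin: bystander, leave it alone: lacquer tin, 90 mm across, 110 high
- glue: bystander, leave it alone: glue bottle, 60 mm across, 170 high
- sanding_block: bystander, leave it alone: cork sanding block 65 by 110 by 26 mm
- tape_measure: bystander, leave it alone: yellow tape measure 75 by 40 by 65 mm high
- try_square: bystander, leave it alone: try square, stock 110 mm and blade 160 mm, under 20 mm high
- mug: bystander, leave it alone: blue mug, 80 mm across, 90 high
- brush: bystander, leave it alone: brush, lying flat
Not all that is in view belongs to the job. Several things have the shape of the sample_b; the one meant has the colours described above.

How it is judged:
On the way, in this order (a step that is already met when the one before it is completed fails the run):
1. every sample sits flat astride a pair of rack rails (((x of sample_a in the frame of bay0 between -0.03 and 0.03 m and y of sample_a in the frame of bay0 between -0.011 and 0.011 m and z of sample_a in the frame of bay0 between -0.019 and -0.011 m and angle between the x axis of sample_a and the x axis of bay0, either way round below 0.12 rad and angle between sample_a's own z axis and vertical below 0.06 rad) or (x of sample_a in the frame of bay1 between -0.03 and 0.03 m and y of sample_a in the frame of bay1 between -0.011 and 0.011 m and z of sample_a in the frame of bay1 between -0.019 and -0.011 m and angle between the x axis of sample_a and the x axis of bay1, either way round below 0.12 rad and angle between sample_a's own z axis and vertical below 0.06 rad) or (x of sample_a in the frame of bay2 between -0.03 and 0.03 m and y of sample_a in the frame of bay2 between -0.011 and 0.011 m and z of sample_a in the frame of bay2 between -0.019 and -0.011 m and angle between the x axis of sample_a and the x axis of bay2, either way round below 0.12 rad and angle between sample_a's own z axis and vertical below 0.06 rad) or (x of sample_a in the frame of bay3 between -0.03 and 0.03 m and y of sample_a in the frame of bay3 between -0.011 and 0.011 m and z of sample_a in the frame of bay3 between -0.019 and -0.011 m and angle between the x axis of sample_a and the x axis of bay3, either way round below 0.12 rad and angle between sample_a's own z axis and vertical below 0.06 rad)) and ((x of sample_b in the frame of bay0 between -0.03 and 0.03 m and y of sample_b in the frame of bay0 between -0.011 and 0.011 m and z of sample_b in the frame of bay0 between -0.019 and -0.011 m and angle between the x axis of sample_b and the x axis of bay0, either way round below 0.12 rad and angle between sample_b's own z axis and vertical below 0.06 rad) or (x of sample_b in the frame of bay1 between -0.03 and 0.03 m and y of sample_b in the frame of bay1 between -0.011 and 0.011 m and z of sample_b in the frame of bay1 between -0.019 and -0.011 m and angle between the x axis of sample_b and the x axis of bay1, either way round below 0.12 rad and angle between sample_b's own z axis and vertical below 0.06 rad) or (x of sample_b in the frame of bay2 between -0.03 and 0.03 m and y of sample_b in the frame of bay2 between -0.011 and 0.011 m and z of sample_b in the frame of bay2 between -0.019 and -0.011 m and angle between the x axis of sample_b and the x axis of bay2, either way round below 0.12 rad and angle between sample_b's own z axis and vertical below 0.06 rad) or (x of sample_b in the frame of bay3 between -0.03 and 0.03 m and y of sample_b in the frame of bay3 between -0.011 and 0.011 m and z of sample_b in the frame of bay3 between -0.019 and -0.011 m and angle between the x axis of sample_b and the x axis of bay3, either way round below 0.12 rad and angle between sample_b's own z axis and vertical below 0.06 rad)) and ((x of sample_c in the frame of bay0 between -0.03 and 0.03 m and y of sample_c in the frame of bay0 between -0.011 and 0.011 m and z of sample_c in the frame of bay0 between -0.019 and -0.011 m and angle between the x axis of sample_c and the x axis of bay0, either way round below 0.12 rad and angle between sample_c's own z axis and vertical below 0.06 rad) or (x of sample_c in the frame of bay1 between -0.03 and 0.03 m and y of sample_c in the frame of bay1 between -0.011 and 0.011 m and z of sample_c in the frame of bay1 between -0.019 and -0.011 m and angle between the x axis of sample_c and the x axis of bay1, either way round below 0.12 rad and angle between sample_c's own z axis and vertical below 0.06 rad) or (x of sample_c in the frame of bay2 between -0.03 and 0.03 m and y of sample_c in the frame of bay2 between -0.011 and 0.011 m and z of sample_c in the frame of bay2 between -0.019 and -0.011 m and angle between the x axis of sample_c and the x axis of bay2, either way round below 0.12 rad and angle between sample_c's own z axis and vertical below 0.06 rad) or (x of sample_c in the frame of bay3 between -0.03 and 0.03 m and y of sample_c in the frame of bay3 between -0.011 and 0.011 m and z of sample_c in the frame of bay3 between -0.019 and -0.011 m and angle between the x axis of sample_c and the x axis of bay3, either way round below 0.12 rad and angle between sample_c's own z axis and vertical below 0.06 rad)) and ((x of sample_d in the frame of bay0 between -0.03 and 0.03 m and y of sample_d in the frame of bay0 between -0.011 and 0.011 m and z of sample_d in the frame of bay0 between -0.019 and -0.011 m and angle between the x axis of sample_d and the x axis of bay0, either way round below 0.12 rad and angle between sample_d's own z axis and vertical below 0.06 rad) or (x of sample_d in the frame of bay1 between -0.03 and 0.03 m and y of sample_d in the frame of bay1 between -0.011 and 0.011 m and z of sample_d in the frame of bay1 between -0.019 and -0.011 m and angle between the x axis of sample_d and the x axis of bay1, either way round below 0.12 rad and angle between sample_d's own z axis and vertical below 0.06 rad) or (x of sample_d in the frame of bay2 between -0.03 and 0.03 m and y of sample_d in the frame of bay2 between -0.011 and 0.011 m and z of sample_d in the frame of bay2 between -0.019 and -0.011 m and angle between the x axis of sample_d and the x axis of bay2, either way round below 0.12 rad and angle between sample_d's own z axis and vertical below 0.06 rad) or (x of sample_d in the frame of bay3 between -0.03 and 0.03 m and y of sample_d in the frame of bay3 between -0.011 and 0.011 m and z of sample_d in the frame of bay3 between -0.019 and -0.011 m and angle between the x axis of sample_d and the x axis of bay3, either way round below 0.12 rad and angle between sample_d's own z axis and vertical below 0.06 rad))), for 0.2 s.
2. the fan switch is thrown fully over (value of joint fan_switch above 0.85 rad), for 0.2 s.
At the end, for the whole second after the job is handed in: Each sample sits level (0.06 rad) and at rest astride a pair of rails: within 30 mm of the bay middle along them, 11 mm across, 0.12 rad in line, seated within 4 mm; fan switch past 0.85 rad; lifter flat and at rest on its mat (origin within 60 mm of its middle, 0.35 rad in line) (all of step 1 and value of joint fan_switch above 0.85 rad and horizontal distance between lifter and lifter_mat below 0.06 m and angle between the x axis of lifter and the x axis of lifter_mat, either way round below 0.35 rad and angle between lifter's own z axis and vertical below 0.06 rad and height (world z) of lifter below 0.008 m and linear speed of each of lifter, sample_a, sample_b, sample_c, sample_d below 0.02 m/s); the robot touches nothing.
It fails at once if the robot touches a sample (contact force between any of the fingers, the arm and sample_a above 0.5 N or contact force between any of the fingers, the arm and sample_b above 0.5 N or contact force between any of the fingers, the arm and sample_c above 0.5 N or contact force between any of the fingers, the arm and sample_d above 0.5 N).
It fails at once if the lifter presses on a sample with more than 15 N (contact force between lifter and sample_a above 15 N or contact force between lifter and sample_b above 15 N or contact force between lifter and sample_c above 15 N or contact force between lifter and sample_d above 15 N).
It fails at once if a sample is set down or dropped on the rack with more than 20 N (contact force between rack and sample_a above 20 N or contact force between rack and sample_b above 20 N or contact force between rack and sample_c above 20 N or contact force between rack and sample_d above 20 N).
It fails at once if a sample is tipped by more than 0.5 rad (angle between any of sample_a, sample_b, sample_c, sample_d's own z axis and vertical above 0.5 rad).
It fails at once if another thing on the bench is shifted by more than 40 mm (distance of any of lacquer_tin, glue, sanding_block, tape_measure, try_square, mug, brush from where it was at the start of the episode above 0.04 m).
Of sample_a, sample_b, sample_c, sample_d only 3 to 4 are there at a start; the rules pass over those that are not, and their reading is None.
At some moment in a run one of lifter, sample_a, sample_b, sample_c, sample_d may be knocked a few centimetres aside while the robot is not near it.
It also fails if it takes over 210 s, if anything falls off the work surface, if the arm or the gripper's body presses on something with over 40 N, if the wrist force passes 120 N, or if a joint passes its speed limit or range.

## Working session

There is one attempt and no reset: what is moved stays moved. The work goes in short steps, Python scripts to look and compute and a shell command to move; the robot and the scene stay as the last step left them, time stands still between calls to the robot, and variables do not carry over. Pictures are saved under pics/ and viewed, and the job is handed in when it is done.

```bash
mkdir -p pics; ls; cat > h.py <<'E'
import numpy as np,cv2,json
from station import telemetry,eyes,manip
from scipy.spatial.transform import Rotation as R
def cal(n):
    c=eyes.get_calibration(n); return c
def ray(c,px):
    d=np.array([(px[0]-c['cx'])/c['fx'],(px[1]-c['cy'])/c['fy'],1.0]); Rm=np.array(c['rotation'])
    if Rm.shape!=(3,3): Rm=R.from_quat(Rm).as_matrix()
    return np.array(c['eye']),Rm@d
def atz(c,px,z):
    e,d=ray(c,px); return e+d*(z-e[2])/d[2]
def proj(c,p):
    Rm=np.array(c['rotation']); q=Rm.T@(np.array(p)-np.array(c['eye'])); return [c['fx']*q[0]/q[2]+c['cx'],c['fy']*q[1]/q[2]+c['cy']]
def tri(l):
    A=np.zeros((3,3));b=np.zeros(3)
    for c,px in l:
        e,d=ray(c,px); d=d/np.linalg.norm(d);P=np.eye(3)-np.outer(d,d);A+=P;b+=P@e
    return np.linalg.solve(A,b)
E
python3 - <<'E'
from h import *
s=telemetry.sense();print(s)
for n in ['scene','top','wrist']:
    print(n,cal(n)); cv2.imwrite(f'pics/{n}0.png',eyes.read_camera(n))
E
```

```text
pics
{'t': 0.0, 'joint_positions': array([ 1.59707885e+00,  3.59378483e-01,  1.10717348e-02, -3.28710326e-04,
       -1.22409472e+00, -2.88062701e-01]), 'qd': array([ 0.00067084, -0.00126926,  0.00049643,  0.00036475,  0.00227921,
       -0.00100054]), 'joint_torque': array([ 1.01583122e-03, -5.83314300e+01,  2.93431073e+01,  6.93652958e+00,
       -5.86854891e-03,  7.77917080e-06]), 'eef_pos': array([0.17462293, 0.65153325, 0.23037858]), 'eef_rot': array([-0.56058336, -0.43003825,  0.56142723, -0.43082811]), 'wrist_force': array([-1.15868369,  0.21198968, -0.07478661]), 'torque': array([0.0192084 , 0.02971494, 0.01831645]), 'width': 0.08533574946984378}
scene {'fx': 486.08012230045523, 'fy': 486.08012230045523, 'cx': 282.7562391974298, 'cy': 213.4007660884717, 'eye': array([ 1.82257451, -0.14116611,  1.02856212]), 'rotation': array([ 0.65030126,  0.61689886, -0.30197146, -0.32458791])}
top {'fx': 479.2461206458983, 'fy': 479.2461206458983, 'cx': 278.44792827644636, 'cy': 213.79247100336212, 'eye': array([ 0.41422429, -0.05546211,  1.59692393]), 'rotation': array([ 0.70939436, -0.70299967,  0.04101145, -0.02948167])}
wrist {'fx': 326.18523245950337, 'fy': 326.18523245950337, 'cx': 283.53869473777354, 'cy': 210.25682936138068, 'eye': array([0.24264014, 0.63374507, 0.37315009]), 'rotation': array([-0.60235818,  0.78598031,  0.11046476, -0.08483581])}
```

```bash
sed -i "s/    Rm=np.array(c\['rotation'\]); q=/    Rm=R.from_quat(c['rotation']).as_matrix(); q=/" h.py
```

```text
(no output)
```

View pics/scene0.png

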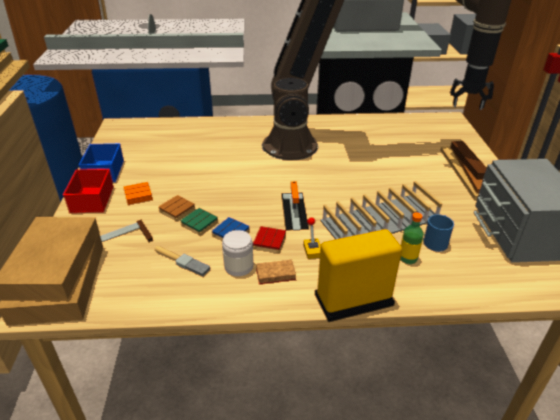

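View pics/top0.png

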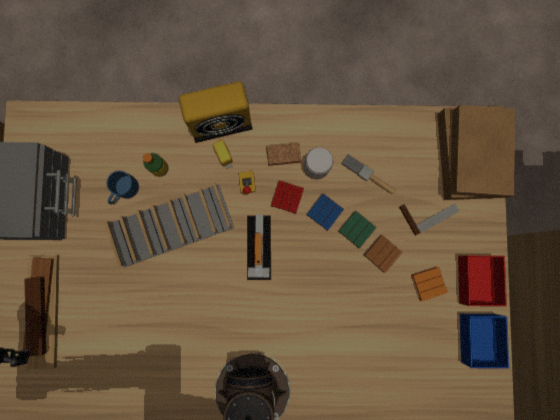

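View pics/wrist0.png

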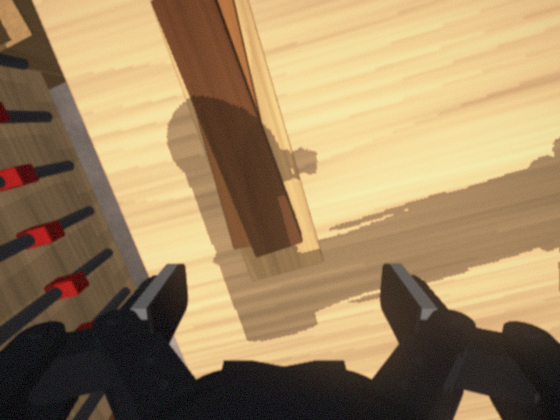

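```bash
python3 - <<'E'
from h import *
im=cv2.imread('pics/top0.png')
c=im[150:310,100:460]; cv2.imwrite('pics/top0a.png',cv2.resize(c[:, 110:360],(800,512),interpolation=cv2.INTER_CUBIC)); cv2.imwrite('pics/top0b.png',cv2.resize(c[:,0:190],(760,640),interpolation=cv2.INTER_CUBIC)[:600])
ct=cal('top')
for n,px,z in [('red',(287,197),.027),('blue',(325,212),.027),('green',(357,229),.027),('brown',(383,253),.027),('orange',(430,284),.027),('liftertop',(259,247),.086)]: print(n,atz(ct,px,z))
for n in ['lifter','lifter_mat','rack','bay0','bay1','bay2','bay3','fan_switch_tip','fan_switch_base','sample_a','sample_b','sample_c','sample_d']:
    print(n,[ (d['conf'],np.round(d['pixel'],1)) for d in eyes.place_of('top',n)][:6])
E
```

```text
red [ 0.62750724 -0.10825782  0.027     ]
blue [ 0.57891309 -0.23399948  0.027     ]
green [ 0.52370875 -0.33941938  0.027     ]
brown [ 0.44568902 -0.42424497  0.027     ]
orange [ 0.34617798 -0.57677576  0.027     ]
liftertop [ 0.45998325 -0.01920303  0.086     ]
lifter [(0.66, array([259.8, 249. ]))]
lifter_mat [(0.92, array([258.1, 247.8])), (0.64, array([125.8, 186.5]))]
rack [(0.71, array([169.2, 220.5]))]
bay0 [(0.97, array([182.2, 215.6])), (0.9, array([148.5, 230.2])), (0.74, array([212.4, 210.5])), (0.69, array([367.2, 177.2])), (0.68, array([121.6, 239.9]))]
bay1 [(0.97, array([182.2, 215.6])), (0.9, array([148.5, 230.2])), (0.74, array([212.4, 210.5])), (0.69, array([367.2, 177.2])), (0.68, array([121.6, 239.9]))]
bay2 [(0.97, array([182.2, 215.6])), (0.9, array([148.5, 230.2])), (0.74, array([212.4, 210.5])), (0.69, array([367.2, 177.2])), (0.68, array([121.6, 239.9]))]
bay3 [(0.97, array([182.2, 215.6])), (0.9, array([148.5, 230.2])), (0.74, array([212.4, 210.5])), (0.69, array([367.2, 177.2])), (0.68, array([121.6, 239.9]))]
fan_switch_tip [(0.5, array([247.9, 192.2]))]
fan_switch_base [(0.71, array([249.9, 181.8])), (0.21, array([152.6, 230.4]))]
sample_a [(0.96, array([327. , 211.5])), (0.9, array([379.2, 254.6])), (0.82, array([428.8, 284.2])), (0.8, array([357.5, 230.5])), (0.7, array([287.2, 197.5]))]
sample_b [(0.96, array([327. , 211.5])), (0.9, array([379.2, 254.6])), (0.82, array([428.8, 284.2])), (0.8, array([357.5, 230.5])), (0.7, array([287.2, 197.5]))]
sample_c [(0.96, array([327. , 211.5])), (0.9, array([379.2, 254.6])), (0.82, array([428.8, 284.2])), (0.8, array([357.5, 230.5])), (0.7, array([287.2, 197.5]))]
sample_d [(0.96, array([327. , 211.5])), (0.9, array([379.2, 254.6])), (0.82, array([428.8, 284.2])), (0.8, array([357.5, 230.5])), (0.7, array([287.2, 197.5]))]
```

View pics/top0a.png

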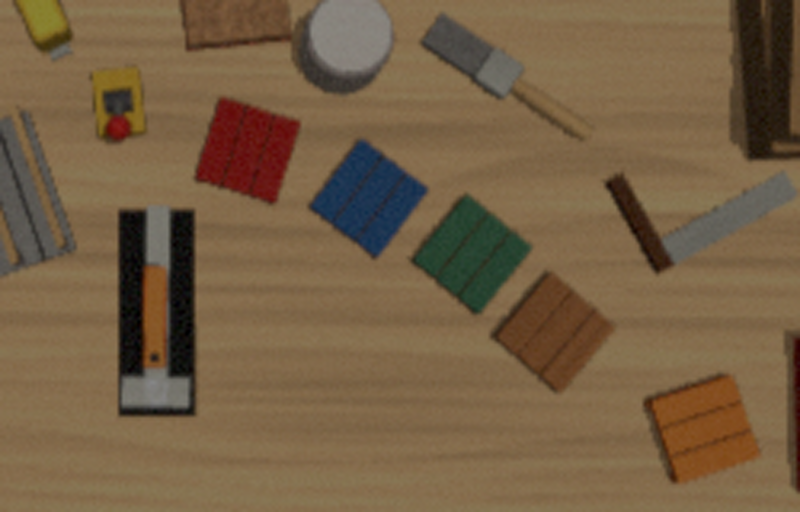

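View pics/top0b.png

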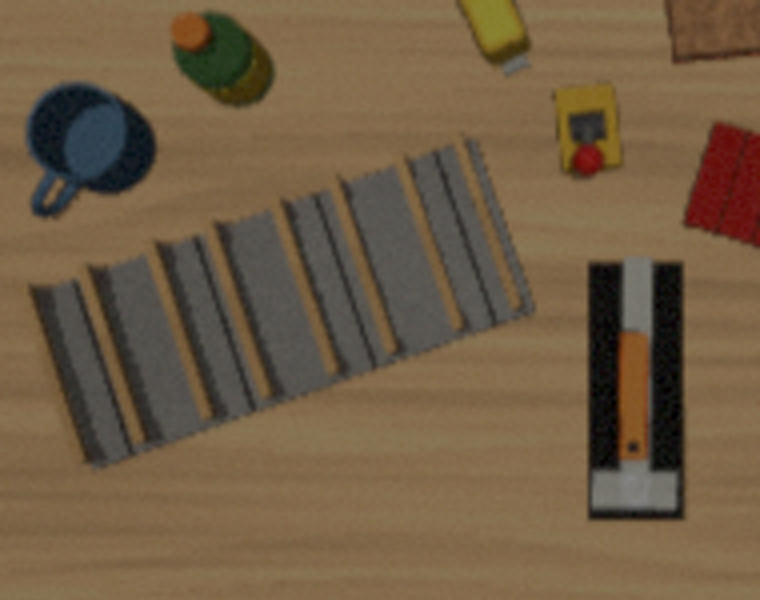

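```bash
cat >> h.py <<'E'
def pose():
    s=telemetry.sense(); return np.array(s['eef_pos']),R.from_quat(s['eef_rot']).as_matrix(),s
def plan(xyz,yaw=None,p=None,Rm=None):
    """yaw: world angle of tool y axis; returns total deltas in tool axes BEFORE spin (cm), spin deg. Do shifts with spin 0 first, or as printed"""
    if p is None: p,Rm,_=pose()
    d=Rm.T@(np.array(xyz)-p)*100
    cur=np.arctan2(Rm[1,1],Rm[0,1])
    sp=0
    if yaw is not None:
        sp=-(yaw-cur) # tool x is down -> spin + turns clockwise seen from above
        sp=np.degrees((sp+np.pi)%(2*np.pi)-np.pi)
    print('now',np.round(p,4),'yaw',round(np.degrees(cur),2),'| shift cm',np.round(d,2),'spin',round(sp,2),'| after spin-first shift',np.round(R.from_euler('x',sp,degrees=True).as_matrix().T@d,2))
E
python3 - <<'E'
from h import *
p,Rm,s=pose(); print(Rm)
c=cal('wrist'); Rc=R.from_quat(c['rotation']).as_matrix()
print('cam in tool',Rm.T@(c['eye']-p)); print(Rm.T@Rc)
ct=cal('top');cs=cal('scene')
# rack corners (base z=.01): near-left etc pixels from crop b: scale 4, offset (100,150)
for px in [(92,466),(532,312),(470,138),(32,290)]:
    q=(100+px[0]/4,150+px[1]/4); print('rack',atz(ct,q,.01),atz(ct,q,.07))
for px in [(157,408),(157,208)]:
    q=(210+px[0]/3.2,150+px[1]/3.2); print('lift',atz(ct,q,.004))
plan([.46,.0,.3],0)
E
```

```text
[[-8.20687875e-06  9.65927005e-01 -2.58814646e-01]
 [ 2.61861877e-05 -2.58814645e-01 -9.65927005e-01]
 [-1.00000000e+00 -1.47046147e-05 -2.31698855e-05]]
cam in tool [-0.14268413  0.07034869 -0.00017209]
[[ 1.21496791e-03 -2.75990709e-01  9.61159535e-01]
 [-1.05944195e-03 -9.61160061e-01 -2.75989520e-01]
 [ 9.99998701e-01 -6.82974326e-04 -1.46017477e-03]]
rack [0.39467593 0.42690141 0.01      ] [0.39541504 0.40866373 0.07      ]
rack [0.52435772 0.06948359 0.01      ] [0.52019369 0.06475951 0.07      ]
rack [0.66950466 0.12376997 0.01      ] [0.65985277 0.11699339 0.07      ]
rack [0.53868356 0.48200344 0.01      ] [0.53397788 0.46168241 0.07      ]
lift [ 0.36217723 -0.01867024  0.004     ]
lift [ 0.56906303 -0.0161372   0.004     ]
now [0.1747 0.652  0.2313] yaw -15.0 | shift cm [-6.87 44.43 55.59] spin -15.0 | after spin-first shift [-6.87 28.53 65.2 ]
```

```bash
python3 - <<'E'
from h import *
plan([.52,.3,.33],np.radians(20))
E
```

```text
now [0.1747 0.652  0.2313] yaw -15.0 | shift cm [-9.87 42.46 25.06] spin -35.0 | after spin-first shift [-9.87 20.41 44.88]
```

```bash
python3 -m jog '[{"xyz":[-1.2,5.3,3.1],"spin":0},{"xyz":[-1.2,5.3,3.1],"spin":0},{"xyz":[-1.2,5.3,3.1],"spin":0},{"xyz":[-1.2,5.3,3.1],"spin":0},{"xyz":[-1.2,5.3,3.1],"spin":0},{"xyz":[-1.2,5.3,3.1],"spin":0},{"xyz":[-1.2,5.3,3.1],"spin":0},{"xyz":[-1.2,5.3,3.1],"spin":0}]' 0; python3 -m jog '[{"xyz":[0,0,0],"spin":-8.75},{"xyz":[0,0,0],"spin":-8.75},{"xyz":[0,0,0],"spin":-8.75},{"xyz":[0,0,0],"spin":-8.75},{"xyz":[0,0,0],"spin":0},{"xyz":[0,0,0],"spin":0}]'
python3 - <<'E'
from h import *
plan([.52,.3,.33],np.radians(20))
import pickle
c=cal('wrist'); im=eyes.read_camera('wrist'); cv2.imwrite('pics/w1.png',im); pickle.dump(c,open('w1.pkl','wb'))
for n in ['rack','bay0']: print(n,[ (d['conf'],np.round(d['pixel'],1),np.round(atz(c,d['pixel'],0 if n=='rack' else .07),4)) for d in eyes.place_of('wrist',n)][:6])
E
```

```text
t: 1.8
eef_pos: [0.5209, 0.3015, 0.328]
eef_rot: [0.561, 0.431, -0.561, 0.43]
wrist_force: [0.9, 1.9, -0.8]
width: 0.0851
t: 2.55
eef_pos: [0.5197, 0.3031, 0.3273]
eef_rot: [0.407, 0.579, -0.406, 0.579]
wrist_force: [0.3, 0.3, -1.0]
width: 0.0852
now [0.5197 0.3031 0.3273] yaw 19.81 | shift cm [-0.27 -0.08  0.3 ] spin -0.19 | after spin-first shift [-0.27 -0.08  0.3 ]
rack [(0.59, array([306.2, 168.7]), array([0.529 , 0.2721, 0.    ]))]
bay0 [(0.89, array([266.4, 175. ]), array([0.5135, 0.3238, 0.07  ])), (0.79, array([438.2, 171.4]), array([0.5894, 0.1259, 0.07  ])), (0.79, array([180.5, 175.3]), array([0.4772, 0.4237, 0.07  ])), (0.6, array([349.4, 177. ]), array([0.546 , 0.2262, 0.07  ]))]
```

View pics/w1.png

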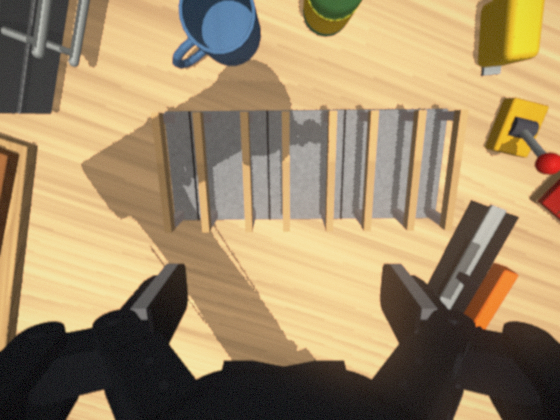

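```bash
python3 - <<'E'
from h import *
im=cv2.imread('pics/w1.png')
cv2.imwrite('pics/w1a.png',cv2.resize(im[95:245,145:310],(792,720),interpolation=cv2.INTER_CUBIC)[:600])
cv2.imwrite('pics/w1b.png',cv2.resize(im[95:245,305:475],(680,600),interpolation=cv2.INTER_CUBIC))
E
```

```text
(no output)
```

View pics/w1b.png

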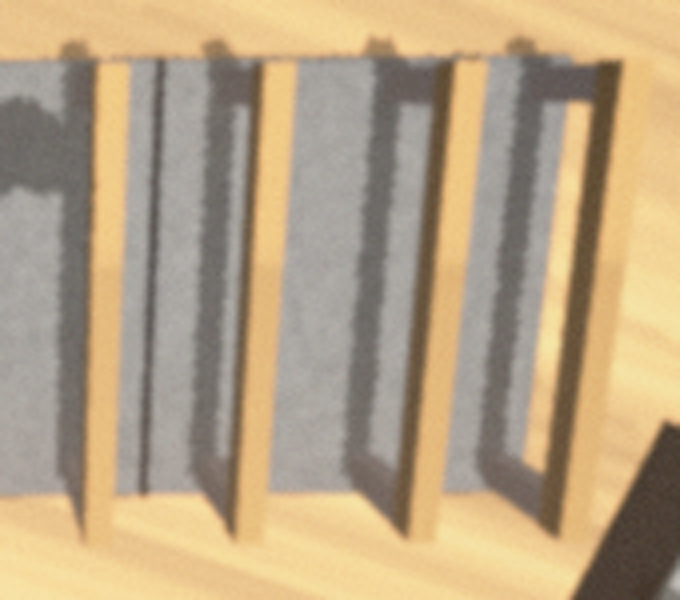

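View pics/w1a.png

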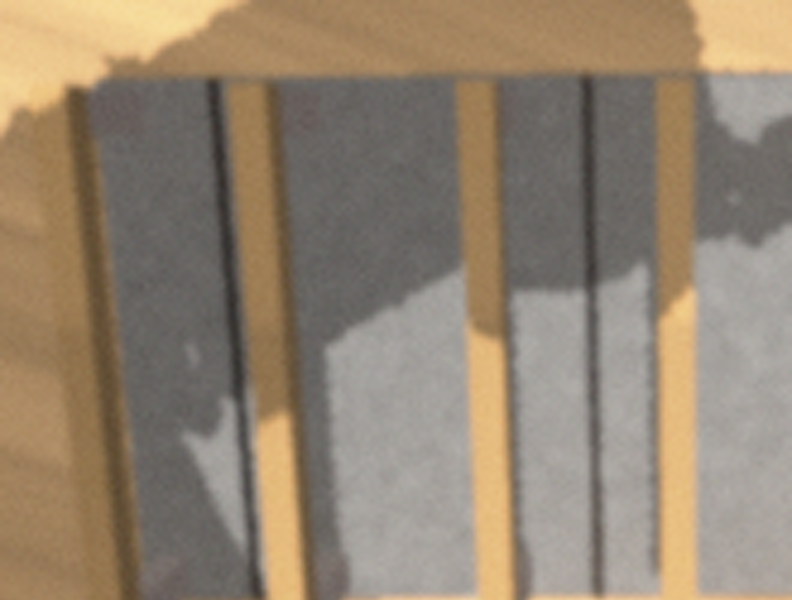

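```bash
python3 - <<'E'
from h import *
import pickle
from scipy.optimize import least_squares
c=pickle.load(open('w1.pkl','rb'))
o=[]
for (u,v),y in zip([(113,60),(280,62),(472,60),(638,62)],[-28,-77,-133,-182]): o.append((75,y,305+u/4,95+v/4))
for (u,v),y in zip([(98,543),(250,540),(421,538),(573,537)],[-28,-77,-133,-182]): o.append((-75,y,305+u/4,95+v/4))
for (u,v),y in zip([(52,88),(251,82),(477,80),(675,82)],[182,133,77,28]): o.append((75,y,145+u/4.8,95+v/4.8))
def f(q,full=True):
    r=[]
    for x,y,u,v in o:
        P=[q[0]+(x*np.cos(q[2])-y*np.sin(q[2]))/1e3,q[1]+(x*np.sin(q[2])+y*np.cos(q[2]))/1e3,q[3]]
        a=proj(c,P); r+= [a[0]-u,a[1]-v]
    return np.array(r)
s=least_squares(f,[.53,.275,.35,.07]);print(s.x,np.degrees(s.x[2]),np.sqrt(np.mean(s.fun**2)))
q=s.x
for i,y in enumerate([-.1575,-.0525,.0525,.1575]): print(i,q[0]-y*np.sin(q[2]),q[1]+y*np.cos(q[2]))
E
```

```text
[0.53207664 0.27417503 0.35555243 0.0674127 ] 20.371653571517697 0.4217549705571768
0 0.586903698903935 0.12652597367024607
1 0.5503523279091777 0.22495867798341432
2 0.5138009569144203 0.32339138229658254
3 0.47724958591966293 0.4218240866097508
```

```bash
python3 - <<'E'
from h import *
plan([.50,-.2,.36],np.radians(-25))
E
```

```text
now [0.5197 0.3031 0.3272] yaw 19.91 | shift cm [ -3.28 -18.98  46.63] spin 44.91 | after spin-first shift [-3.28 19.47 46.42]
```

```bash
python3 -m jog '[{"xyz":[-0.4,-2.35,5.75],"spin":0},{"xyz":[-0.4,-2.35,5.75],"spin":0},{"xyz":[-0.4,-2.35,5.75],"spin":0},{"xyz":[-0.4,-2.35,5.75],"spin":0},{"xyz":[-0.4,-2.35,5.75],"spin":0},{"xyz":[-0.4,-2.35,5.75],"spin":0},{"xyz":[-0.4,-2.35,5.75],"spin":0},{"xyz":[-0.4,-2.35,5.75],"spin":0}]'; python3 -m jog '[{"xyz":[0,0,0],"spin":9},{"xyz":[0,0,0],"spin":9},{"xyz":[0,0,0],"spin":9},{"xyz":[0,0,0],"spin":9},{"xyz":[0,0,0],"spin":9},{"xyz":[0,0,0],"spin":0},{"xyz":[0,0,0],"spin":0}]'
python3 - <<'E'
from h import *
plan([.50,-.2,.36],np.radians(-25))
import pickle
c=cal('wrist'); im=eyes.read_camera('wrist'); cv2.imwrite('pics/w2.png',im); pickle.dump(c,open('w2.pkl','wb'))
for n,z in [('sample_a',0),('lifter',.002),('fan_switch_tip',.09),('fan_switch_base',0)]: print(n,[ (d['conf'],np.round(d['pixel'],1),np.round(atz(c,d['pixel'],z),4)) for d in eyes.place_of('wrist',n)][:6])
E
```

```text
t: 3.7
eef_pos: [0.5, -0.1955, 0.3598]
eef_rot: [0.406, 0.579, -0.406, 0.579]
wrist_force: [0.8, 1.1, 1.0]
width: 0.0856
t: 4.58
eef_pos: [0.5004, -0.1935, 0.3593]
eef_rot: [0.596, 0.381, -0.596, 0.381]
wrist_force: [-0.1, 0.3, 0.6]
width: 0.0855
now [ 0.5004 -0.1935  0.3593] yaw -24.83 | shift cm [-0.07  0.24  0.61] spin 0.17 | after spin-first shift [-0.07  0.24  0.61]
sample_a [(0.83, array([196.1, 108.8]), array([ 0.6286, -0.1102,  0.    ])), (0.77, array([441.2, 135.7]), array([ 0.4399, -0.4254,  0.    ])), (0.62, array([370.3, 106.2]), array([ 0.5242, -0.3438,  0.    ])), (0.56, array([285.6, 100.3]), array([ 0.584 , -0.2346,  0.    ])), (0.56, array([554.7, 146.8]), array([ 0.3517, -0.5763,  0.    ]))]
lifter [(0.93, array([199.4, 234.2]), array([ 0.4551, -0.0203,  0.002 ]))]
fan_switch_tip [(0.87, array([ 78.3, 145.6]), array([0.6405, 0.0239, 0.09  ]))]
fan_switch_base [(0.94, array([100.6, 117.9]), array([0.6769, 0.0244, 0.    ]))]
```

View pics/w2.png

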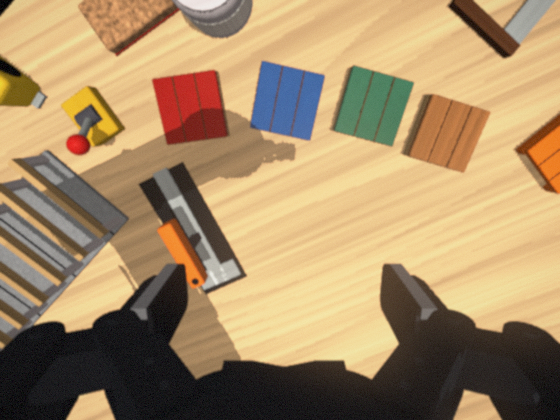

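```bash
python3 - <<'E'
from h import *
im=cv2.imread('pics/w2.png')
cv2.imwrite('pics/w2a.png',cv2.resize(im[50:180,140:340],(800,520),interpolation=cv2.INTER_CUBIC))
cv2.imwrite('pics/w2b.png',cv2.resize(im[50:180,310:510],(800,520),interpolation=cv2.INTER_CUBIC))
E
```

```text
(no output)
```

View pics/w2a.png

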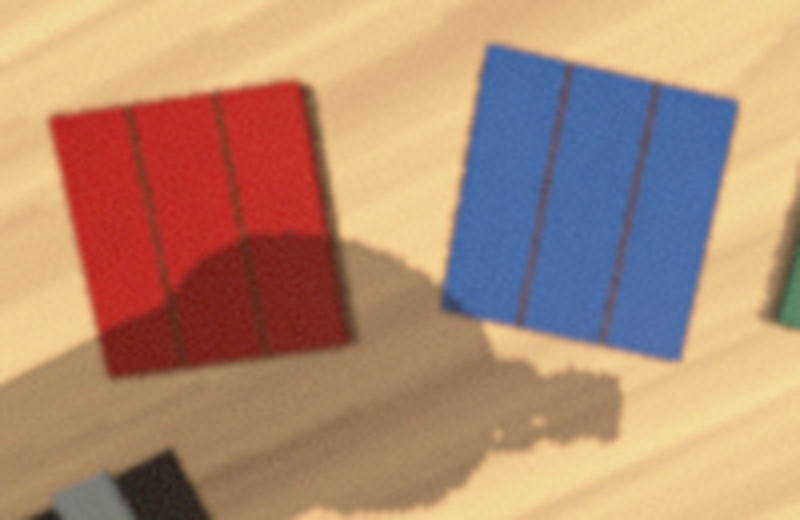

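View pics/w2b.png

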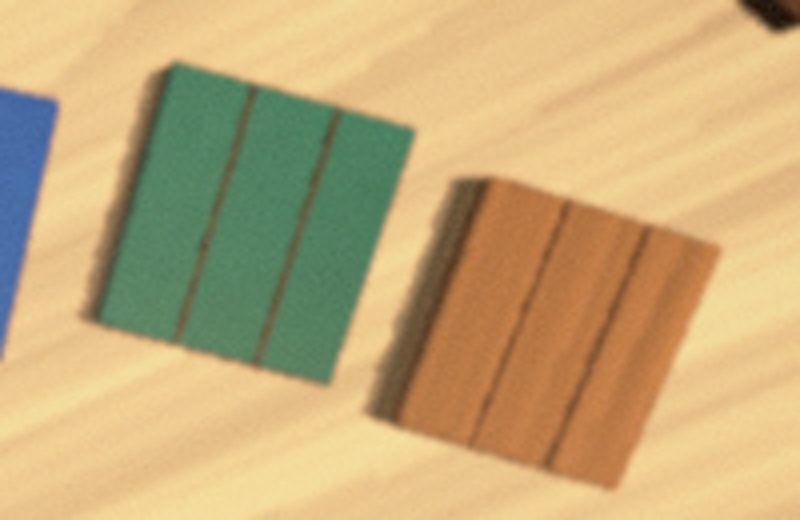

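```bash
python3 - <<'E'
from h import *
im=cv2.imread('pics/scene0.png')
cv2.imwrite('pics/s0a.png',cv2.resize(im[185:260,150:300],(800,400),interpolation=cv2.INTER_CUBIC))
import pickle
from scipy.optimize import least_squares
c=pickle.load(open('w2.pkl','rb'))
# corners: near-left, near-right, far-right, far-left (image), top z=.027
S={'red':[(110,377),(352,340),(300,82),(52,116)],'blue':[(444,308),(680,360),(738,100),(490,44)],
'green':[(100,322),(328,384),(414,128),(174,64)],'brown':[(400,424),(612,489),(720,247),(492,178)]}
for k,v in S.items():
    off=140 if k in('red','blue') else 310
    px=[(off+u/4,50+w/4) for u,w in v]
    L=[(-45,44),(-45,-44),(45,-44),(45,44)]
    def f(q):
        r=[]
        for (x,y),(a,b) in zip(L,px):
            P=[q[0]+(x*np.cos(q[2])-y*np.sin(q[2]))/1e3,q[1]+(x*np.sin(q[2])+y*np.cos(q[2]))/1e3,q[3]]
            m=proj(c,P); r+=[m[0]-a,m[1]-b]
        return np.array(r)
    p0=np.mean([atz(c,p,.027) for p in px],axis=0)
    s=least_squares(f,[p0[0],p0[1],-.4,.027]); print(k,np.round(s.x,4),round(np.degrees(s.x[2]),2),'rms',round(np.sqrt(np.mean(s.fun**2)),2))
E
```

```text
red [ 0.6306 -0.1074 -0.2962  0.0149] -16.97 rms 0.55
blue [ 0.5809 -0.2353 -0.6403  0.014 ] -36.69 rms 0.12
green [ 0.5224 -0.3443 -0.6803  0.0131] -38.98 rms 0.21
brown [ 0.4396 -0.4317 -0.7104  0.011 ] -40.7 rms 0.38
```

View pics/s0a.png

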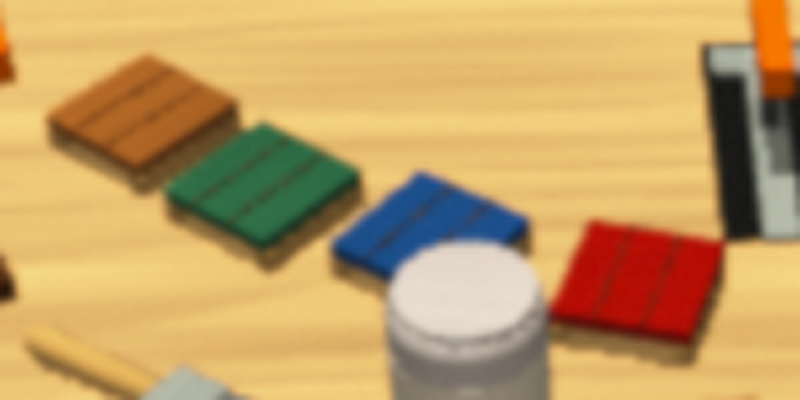

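```bash
python3 - <<'E'
from h import *
plan([.47,-.04,.22],np.radians(0))
E
```

```text
now [ 0.5004 -0.1935  0.3592] yaw -24.95 | shift cm [ 13.92  -9.23 -12.64] spin -24.95 | after spin-first shift [ 13.92  -3.04 -15.35]
```

```bash
python3 -m jog '[{"xyz":[3.48,-2.3,-3.16],"spin":0},{"xyz":[3.48,-2.3,-3.16],"spin":0},{"xyz":[3.48,-2.3,-3.16],"spin":0},{"xyz":[3.48,-2.3,-3.16],"spin":0},{"xyz":[0,0,0],"spin":-8.3},{"xyz":[0,0,0],"spin":-8.3},{"xyz":[0,0,0],"spin":-8.35},{"xyz":[0,0,0],"spin":0}]'
python3 - <<'E'
from h import *
plan([.455,-.019,.22],np.radians(0))
import pickle
c=cal('wrist'); im=eyes.read_camera('wrist'); cv2.imwrite('pics/w3.png',im); pickle.dump(c,open('w3.pkl','wb'))
for n,z in [('sample_a',0),('lifter',.002),('fan_switch_tip',.09),('fan_switch_base',0)]: print(n,[ (d['conf'],np.round(d['pixel'],1),np.round(atz(c,d['pixel'],z),4)) for d in eyes.place_of('wrist',n)][:6])
E
```

```text
t: 5.82
eef_pos: [0.4705, -0.04, 0.2201]
eef_rot: [0.5, 0.5, -0.5, 0.5]
wrist_force: [0.1, -0.3, -0.2]
width: 0.0853
now [ 0.4705 -0.04    0.2201] yaw -0.07 | shift cm [ 0.01 -1.55 -2.1 ] spin -0.07 | after spin-first shift [ 0.01 -1.55 -2.1 ]
sample_a [(0.82, array([469.4,  75.4]), array([ 0.5815, -0.2318,  0.    ])), (0.71, array([357.1,  24.8]), array([ 0.6286, -0.113 ,  0.    ]))]
lifter [(0.93, array([267.5, 194.4]), array([ 0.4562, -0.0212,  0.002 ]))]
fan_switch_tip []
fan_switch_base []
```

View pics/w3.png

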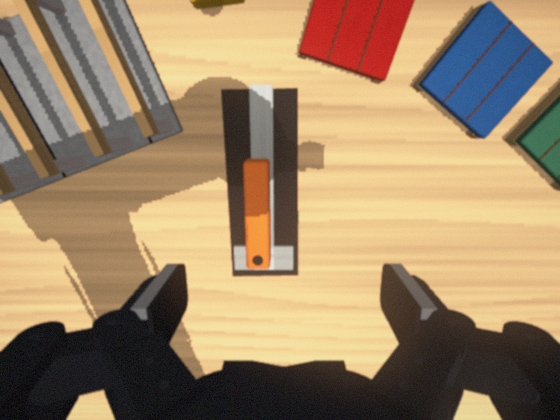

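```bash
python3 - <<'E'
from h import *
im=cv2.imread('pics/w3.png')
cv2.imwrite('pics/w3a.png',cv2.resize(im[0:190,290:560],(800,563),interpolation=cv2.INTER_CUBIC))
cv2.imwrite('pics/w3b.png',cv2.resize(im[75:285,210:310],(286,600),interpolation=cv2.INTER_CUBIC))
E
```

```text
(no output)
```

View pics/w3a.png

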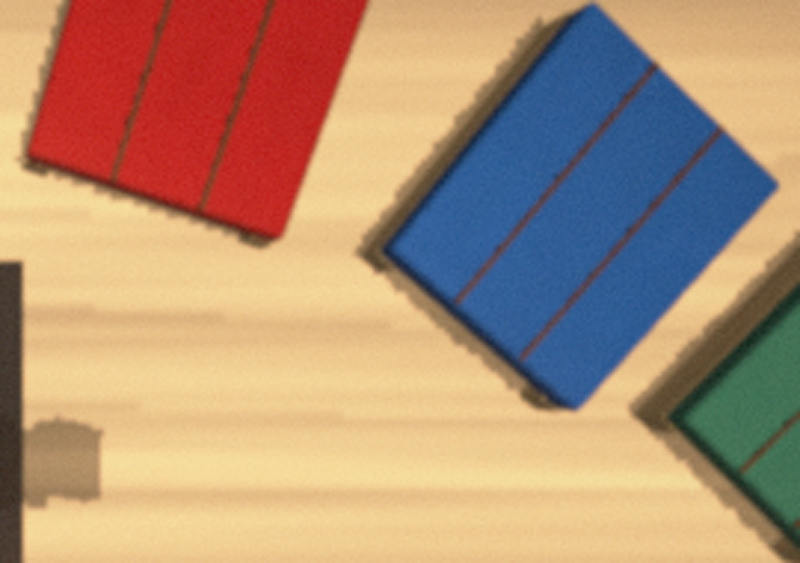

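View pics/w3b.png

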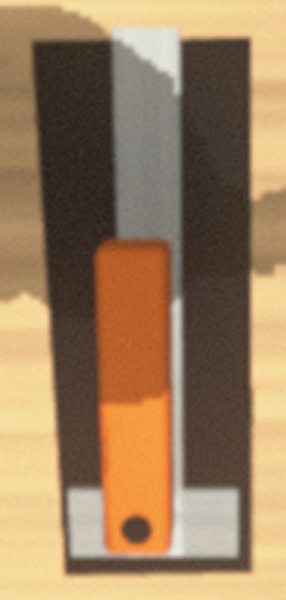

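```bash
python3 - <<'E'
from h import *
import pickle
from scipy.optimize import least_squares
c=pickle.load(open('w3.pkl','rb'))
k=2.857
o=[(50,11,86,97,243),(50,-11,86,170,243),(-50,-11,86,168,551),(-50,11,86,106,551),(118,12,4,112,28),(118,-12,4,180,28),(-90,35,4,68,557),(-90,-35,4,238,555)]
def f(q):
    r=[]
    for x,y,z,u,v in o:
        P=[q[0]+(x*np.cos(q[2])-y*np.sin(q[2]))/1e3,q[1]+(x*np.sin(q[2])+y*np.cos(q[2]))/1e3,q[3]+z/1e3]
        a=proj(c,P); r+= [a[0]-210-u/k,a[1]-75-v/k]
    return np.array(r)
s=least_squares(f,[.455,-.02,0,.002],loss='soft_l1');print(s.x,np.degrees(s.x[2])); print(np.round(f(s.x).reshape(-1,2),1))
# mat corners
for px in [(35,40),(250,40),(250,572),(67,573)]: print(atz(c,(210+px[0]/k,75+px[1]/k),.002))
plan([s.x[0],s.x[1],.06],s.x[2])
E
```

```text
[ 0.45505499 -0.01606936 -0.00719153 -0.00075998] -0.4120443075857542
[[-0.7  0.6]
 [-0.3  0.7]
 [ 1.1  0.5]
 [-0.7  0.3]
 [ 0.7 -0.5]
 [ 0.1 -0.4]
 [ 1.1 -1.9]
 [-0.5 -1. ]]
[0.56873221 0.02406211 0.002     ]
[ 0.56854628 -0.05419237  0.002     ]
[ 0.35495097 -0.0562222   0.002     ]
[0.35461677 0.0219662  0.002     ]
now [ 0.4705 -0.0401  0.22  ] yaw -0.15 | shift cm [16.   -1.55 -2.4 ] spin 0.26 | after spin-first shift [16.   -1.56 -2.39]
```

```bash
python3 -m jog '[{"xyz":[0,-0.8,-1.2],"spin":0},{"xyz":[0,-0.75,-1.2],"spin":0},{"xyz":[4,0,0],"spin":0},{"xyz":[4,0,0],"spin":0},{"xyz":[4,0,0],"spin":0},{"xyz":[3,0,0],"spin":0},{"xyz":[1.2,0,0],"spin":0},{"xyz":[0,0,0],"spin":0}]'
python3 - <<'E'
from h import *
plan([.455,-.016,.057],np.radians(-0.2))
cv2.imwrite('pics/w4.png',eyes.read_camera('wrist'))
E
```

```text
t: 7.08
eef_pos: [0.4548, -0.0157, 0.058]
eef_rot: [-0.5, -0.5, 0.5, -0.5]
wrist_force: [0.1, 0.5, 0.7]
width: 0.086
now [ 0.4548 -0.0157  0.058 ] yaw -0.02 | shift cm [0.1  0.02 0.03] spin 0.18 | after spin-first shift [0.1  0.02 0.03]
```

View pics/w4.png

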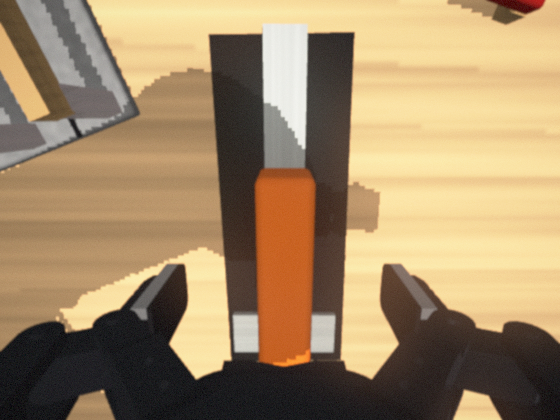

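Handle (285,260) is centred between the fingers. Close.

```bash
python3 -m jog '[{"xyz":[0,0,0],"spin":0},{"xyz":[0,0,0],"spin":0},{"xyz":[0,0,0],"spin":0},{"xyz":[0,0,0],"spin":0},{"xyz":[0,0,0],"spin":0},{"xyz":[0,0,0],"spin":0},{"xyz":[0,0,0],"spin":0},{"xyz":[0,0,0],"spin":0}]' 1 100
python3 -m jog '[{"xyz":[-1,0,0],"spin":0},{"xyz":[-2,0,0],"spin":0},{"xyz":[-2.5,0,0],"spin":0},{"xyz":[-2.5,0,0],"spin":0},{"xyz":[0,0,0],"spin":0},{"xyz":[0,0,0],"spin":0}]'
python3 - <<'E'
from h import *
import pickle
plan([.455,-.016,.057],np.radians(-0.2))
pickle.dump((cal('wrist'),pose()[:2]),open('w5.pkl','wb'));cv2.imwrite('pics/w5.png',eyes.read_camera('wrist'))
E
```

```text
t: 8.12
eef_pos: [0.4552, -0.0161, 0.0586]
eef_rot: [0.5, 0.5, -0.5, 0.5]
wrist_force: [-2.1, 1.0, 7.1]
width: 0.0205
t: 8.88
eef_pos: [0.4543, -0.0161, 0.1375]
eef_rot: [-0.5, -0.5, 0.5, -0.499]
wrist_force: [-0.2, 0.4, -3.3]
width: 0.0206
now [ 0.4543 -0.0161  0.1375] yaw -0.07 | shift cm [ 8.05  0.07 -0.01] spin 0.13 | after spin-first shift [ 8.05  0.07 -0.01]
```

View pics/w5.png

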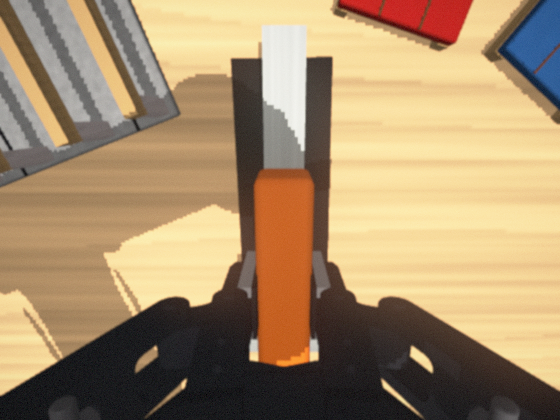

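```bash
python3 - <<'E'
from h import *
import pickle
c,(p,Rm)=pickle.load(open('w5.pkl','rb'))
for px in [(262,25.5),(306.5,25.5),(264,168),(304.5,168)]: print(atz(c,px,.1375-.0566+.004)-p)
E
```

```text
[ 0.11733552  0.01164561 -0.05261605]
[ 0.11727309 -0.01218763 -0.05261605]
[ 0.04076861  0.01202057 -0.05261605]
[ 0.04071645 -0.01229817 -0.05261605]
```

```bash
python3 - <<'E'
from h import *
y=np.radians(-17)
plan([.6295-.066*np.cos(y),-.109-.066*np.sin(y),.26],y)
E
```

```text
now [ 0.4542 -0.0163  0.1372] yaw -0.07 | shift cm [-12.29  11.21   7.33] spin 16.93 | after spin-first shift [-12.29  12.86   3.75]
```

```bash
python3 -m jog '[{"xyz":[-3,2.8,1.83],"spin":0},{"xyz":[-3,2.8,1.83],"spin":0},{"xyz":[-3,2.8,1.83],"spin":0},{"xyz":[-3.2,2.8,1.83],"spin":0},{"xyz":[0,0,0],"spin":8.45},{"xyz":[0,0,0],"spin":8.45},{"xyz":[0,0,0],"spin":0},{"xyz":[0,0,0],"spin":0}]'
python3 - <<'E'
from h import *
import pickle
plan([.455,-.016,.057],np.radians(-17))
pickle.dump((cal('wrist'),pose()[:2]),open('w6.pkl','wb'));im=eyes.read_camera('wrist');cv2.imwrite('pics/w6.png',cv2.resize(im[:, :],(800,600),interpolation=cv2.INTER_CUBIC))
E
```

```text
t: 9.93
eef_pos: [0.5666, -0.0893, 0.2592]
eef_rot: [-0.567, -0.422, 0.568, -0.422]
wrist_force: [-0.7, 0.7, -2.4]
width: 0.0206
now [ 0.5666 -0.0893  0.2592] yaw -16.76 | shift cm [ 20.23 -12.77  -3.81] spin 0.24 | after spin-first shift [ 20.23 -12.79  -3.76]
```

View pics/w6.png

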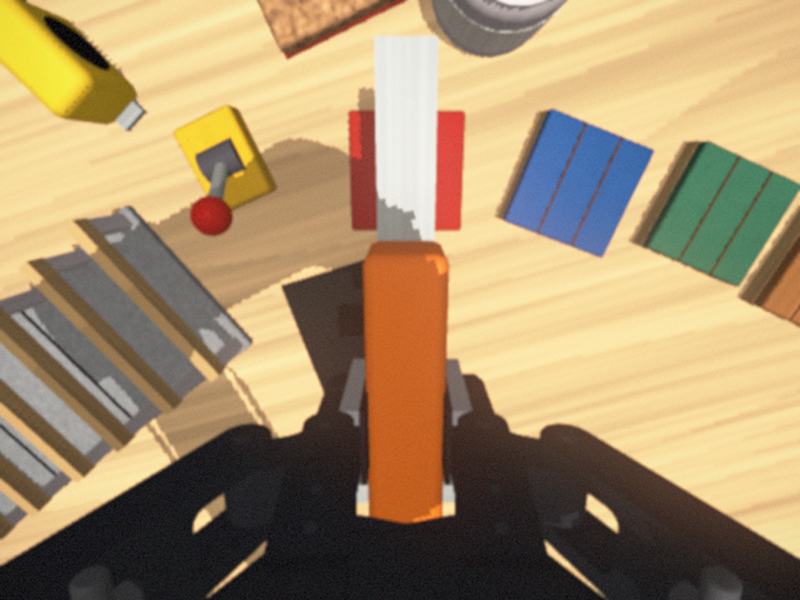

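```bash
python3 - <<'E'
from h import *
im=cv2.imread('pics/w6.png')
cv2.imwrite('pics/w6a.png',cv2.resize(im[95:245,335:480],(580,600),interpolation=cv2.INTER_CUBIC))
E
```

```text
(no output)
```

View pics/w6a.png

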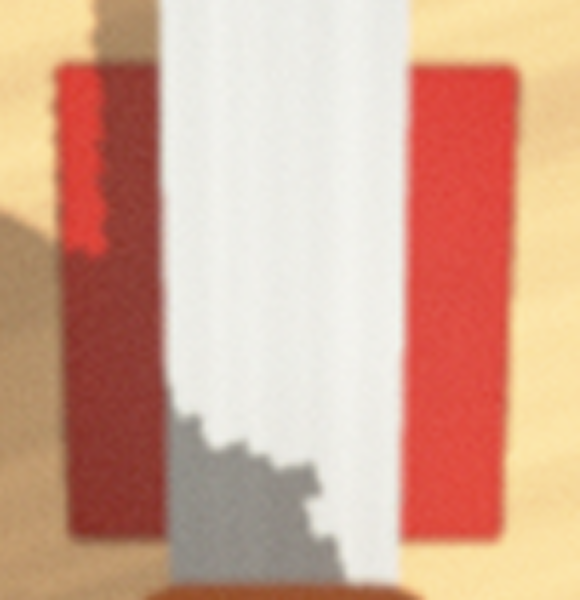

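```bash
cat >> h.py <<'E'
from scipy.optimize import least_squares
def fit(c,px,z=.027,yaw0=0):
    L=[(-45,44),(-45,-44),(45,-44),(45,44)]
    def f(q):
        r=[]
        for (x,y),(a,b) in zip(L,px):
            P=[q[0]+(x*np.cos(q[2])-y*np.sin(q[2]))/1e3,q[1]+(x*np.sin(q[2])+y*np.cos(q[2]))/1e3,z]
            m=proj(c,P); r+=[m[0]-a,m[1]-b]
        return np.array(r)
    p0=np.mean([atz(c,p,z) for p in px],axis=0)
    s=least_squares(f,[p0[0],p0[1],yaw0]); print('center',np.round(s.x[:2],4),'yaw',round(np.degrees(s.x[2]),2),'rms',round(np.sqrt(np.mean(s.fun**2)),2)); return s.x
def tgt(q,lx,z):
    """tool target so that lifter x=lx is at sample center q"""
    plan([q[0]-lx*np.cos(q[2]),q[1]-lx*np.sin(q[2]),z],q[2])
E
python3 - <<'E'
from h import *
import pickle
c,(p,Rm)=pickle.load(open('w6.pkl','rb'))
k=1.42857
px=[((335+u/4)/k,(95+v/4)/k) for u,v in [(70,541),(502,541),(518,66),(56,66)]]
q=fit(c,px,yaw0=-.3); 
px=[(u/k,v/k) for u,v in [(503,214),(604,256),(653,152),(556,112)]]
fit(c,px,yaw0=-.6)
px=[(u/k,v/k) for u,v in [(647,244),(738,285),(799,184),(707,144)]]
fit(c,px,yaw0=-.6)
tgt(q,.185,.16)
tgt(q,.066,.0616)
E
```

```text
center [ 0.6288 -0.1088] yaw -16.86 rms 0.61
center [ 0.5807 -0.2348] yaw -38.33 rms 2.48
center [ 0.5243 -0.3396] yaw -39.1 rms 1.94
now [ 0.5667 -0.0893  0.2594] yaw -16.79 | shift cm [  9.95 -11.98   0.05] spin 0.06 | after spin-first shift [  9.95 -11.98   0.06]
now [ 0.5667 -0.0893  0.2594] yaw -16.79 | shift cm [19.78 -0.07  0.05] spin 0.06 | after spin-first shift [19.78 -0.07  0.05]
```

```bash
python3 -m jog '[{"xyz":[0,-3,0],"spin":0},{"xyz":[0,-5,0],"spin":0},{"xyz":[2,-4,0],"spin":0},{"xyz":[5,0,0],"spin":0},{"xyz":[5,0,0],"spin":0},{"xyz":[4,0,0],"spin":0},{"xyz":[2.5,0,0],"spin":0},{"xyz":[1.3,0,0],"spin":0}]'
python3 -m jog '[{"xyz":[0,0,0],"spin":0},{"xyz":[0,0,0],"spin":0}]'
python3 - <<'E'
from h import *
q=[.6288,-.1088,np.radians(-16.86)]
tgt(q,.066,.0616)
im=eyes.read_camera('wrist');cv2.imwrite('pics/w7.png',im)
im=eyes.read_camera('scene');cv2.imwrite('pics/s7.png',cv2.resize(im[150:300,200:350],(600,600)))
E
```

```text
t: 10.98
eef_pos: [0.4516, -0.0545, 0.0609]
eef_rot: [-0.567, -0.422, 0.568, -0.421]
wrist_force: [0.0, 0.7, -1.6]
width: 0.0207
t: 11.22
eef_pos: [0.453, -0.0542, 0.063]
eef_rot: [0.569, 0.421, -0.568, 0.421]
wrist_force: [0.6, -0.0, -2.5]
width: 0.0206
now [ 0.453  -0.0542  0.063 ] yaw -16.91 | shift cm [ 0.15 11.81  0.12] spin -0.05 | after spin-first shift [ 0.15 11.81  0.13]
```

View pics/w7.png

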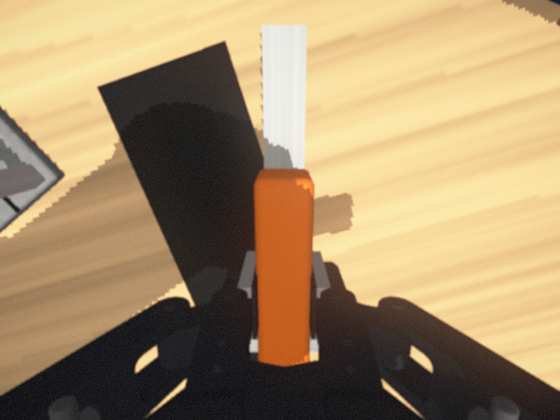

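View pics/s7.png

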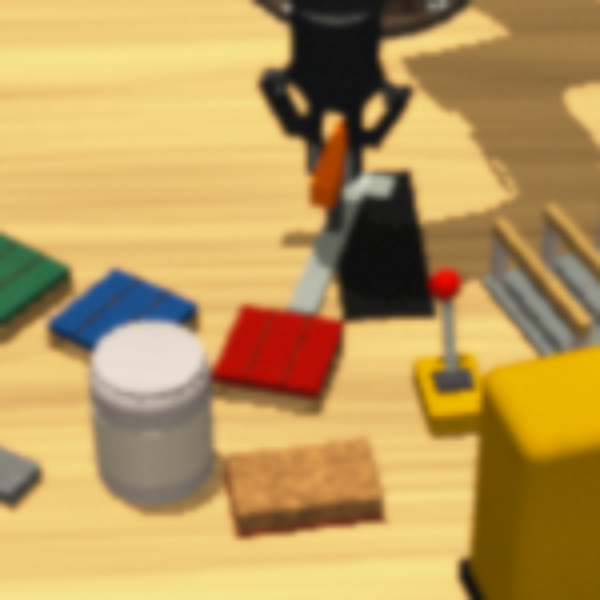

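```bash
python3 -m jog '[{"xyz":[0.1,1,0.05],"spin":0},{"xyz":[0,2,0.05],"spin":0},{"xyz":[0,2,0],"spin":0},{"xyz":[0,2,0],"spin":0},{"xyz":[0,2,0],"spin":0},{"xyz":[0,1.6,0],"spin":0},{"xyz":[0,1,0],"spin":0},{"xyz":[0,0.2,0],"spin":0}]'
python3 -m jog '[{"xyz":[0,0,0],"spin":0},{"xyz":[-0.2,0,0],"spin":0},{"xyz":[-0.2,0,0],"spin":0},{"xyz":[-0.2,0,0],"spin":0},{"xyz":[-0.2,0,0],"spin":0},{"xyz":[-0.3,0,0],"spin":0},{"xyz":[-0.5,0,0],"spin":0},{"xyz":[-0.8,0,0],"spin":0}]'
python3 - <<'E'
from h import *
q=[.6288,-.1088,np.radians(-16.86)]
tgt(q,.066,.0616)
im=eyes.read_camera('wrist');cv2.imwrite('pics/w8.png',im)
E
```

```text
t: 12.32
eef_pos: [0.565, -0.0899, 0.0608]
eef_rot: [-0.568, -0.421, 0.568, -0.421]
wrist_force: [0.2, -0.3, -3.1]
width: 0.0205
t: 13.32
eef_pos: [0.5645, -0.0898, 0.0853]
eef_rot: [-0.568, -0.421, 0.568, -0.421]
wrist_force: [0.7, 0.6, -3.0]
width: 0.0207
now [ 0.5645 -0.0898  0.0853] yaw -16.95 | shift cm [ 2.37  0.11 -0.05] spin -0.09 | after spin-first shift [ 2.37  0.11 -0.05]
```

View pics/w8.png

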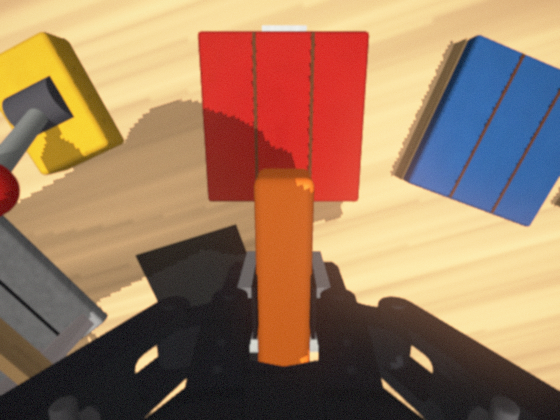

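```bash
python3 - <<'E'
from h import *
im=cv2.imread('pics/scene0.png')
cv2.imwrite('pics/s0r.png',cv2.resize(im[175:250,310:450],(800,430),interpolation=cv2.INTER_CUBIC))
c=cal('wrist');p,Rm,_=pose()
q=fit(c,[(208,200),(358,200),(368,32),(199,32)],z=p[2]-.0406,yaw0=-.3)
print(Rm.T@(np.array([q[0],q[1],0])-p))
bays={0:(.5869,.1265),1:(.5504,.2250),2:(.5138,.3234),3:(.4772,.4218)}
yr=np.radians(20.37)
for b in bays: 
    print(b); tgt([*bays[b],yr],.066,.23)
E
```

```text
center [ 0.6299 -0.1088] yaw -17.09 rms 2.12
[ 0.08668565  0.06721244 -0.00055989]
0
now [ 0.5653 -0.0898  0.0866] yaw -16.94 | shift cm [-14.35  -9.47 -17.32] spin -37.31 | after spin-first shift [-14.35   2.97 -19.52]
1
now [ 0.5653 -0.0898  0.0866] yaw -16.94 | shift cm [-14.35 -15.83 -25.68] spin -37.31 | after spin-first shift [-14.35   2.97 -30.02]
2
now [ 0.5653 -0.0898  0.0866] yaw -16.94 | shift cm [-14.36 -22.2  -34.03] spin -37.31 | after spin-first shift [-14.36   2.97 -40.52]
3
now [ 0.5653 -0.0898  0.0866] yaw -16.94 | shift cm [-14.37 -28.56 -42.38] spin -37.31 | after spin-first shift [-14.37   2.96 -51.02]
```

View pics/s0r.png

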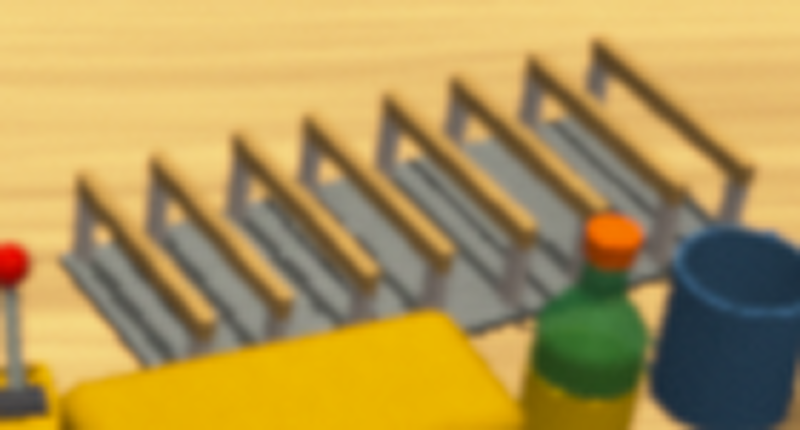

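```bash
python3 -m jog '[{"xyz":[-1,0,0],"spin":0},{"xyz":[-2,0,0],"spin":0},{"xyz":[-3,0,0],"spin":0},{"xyz":[-3,0,0],"spin":0},{"xyz":[-3,0,0],"spin":0},{"xyz":[-1.5,-0.5,-0.7],"spin":0},{"xyz":[-0.8,-1.2,-1.8],"spin":0},{"xyz":[0,-2,-3],"spin":0}]'
python3 -m jog '[{"xyz":[0,-2.6,-3.8],"spin":0},{"xyz":[0,-2.8,-4.2],"spin":0},{"xyz":[0,-2.8,-4.2],"spin":0},{"xyz":[0,-2.8,-4.2],"spin":0},{"xyz":[0,-2.8,-4.2],"spin":0},{"xyz":[0,-2.8,-4.2],"spin":0},{"xyz":[0,-2.7,-4],"spin":0},{"xyz":[0,-2.3,-3.4],"spin":0}]'
python3 -m jog '[{"xyz":[0,-1.7,-2.4],"spin":0},{"xyz":[0,-1,-1.5],"spin":0},{"xyz":[0,-0.4,-0.5],"spin":-3},{"xyz":[0,0,0],"spin":-6},{"xyz":[0,0,0],"spin":-7},{"xyz":[0,0,0],"spin":-7},{"xyz":[0,0,0],"spin":-7},{"xyz":[0,0,0],"spin":-5}]'
python3 -m jog '[{"xyz":[0,0,0],"spin":-2.3},{"xyz":[0,0,0],"spin":0},{"xyz":[0,0,0],"spin":0}]'
cat >> h.py <<'E'
bays={0:(.5869,.1265),1:(.5504,.2250),2:(.5138,.3234),3:(.4772,.4218)}
yr=np.radians(20.37)
E
python3 - <<'E'
from h import *
tgt([*bays[3],yr],.066,.15)
im=eyes.read_camera('wrist');cv2.imwrite('pics/w9.png',im)
E
```

```text
t: 14.38
eef_pos: [0.545, -0.0258, 0.2283]
eef_rot: [0.569, 0.42, -0.568, 0.42]
wrist_force: [-0.9, 0.5, -3.4]
width: 0.0204
t: 15.38
eef_pos: [0.431, 0.3463, 0.2276]
eef_rot: [-0.568, -0.421, 0.568, -0.421]
wrist_force: [1.1, -0.7, -3.4]
width: 0.0207
t: 16.38
eef_pos: [0.4155, 0.3952, 0.2277]
eef_rot: [0.414, 0.573, -0.415, 0.573]
wrist_force: [-0.1, -0.0, -3.6]
width: 0.0207
t: 16.75
eef_pos: [0.4157, 0.3955, 0.2279]
eef_rot: [0.404, 0.58, -0.404, 0.58]
wrist_force: [-0.4, -0.5, -3.5]
width: 0.0206
now [0.4157 0.3955 0.2279] yaw 20.28 | shift cm [ 7.79  0.08 -0.32] spin -0.09 | after spin-first shift [ 7.79  0.08 -0.32]
```

View pics/w9.png

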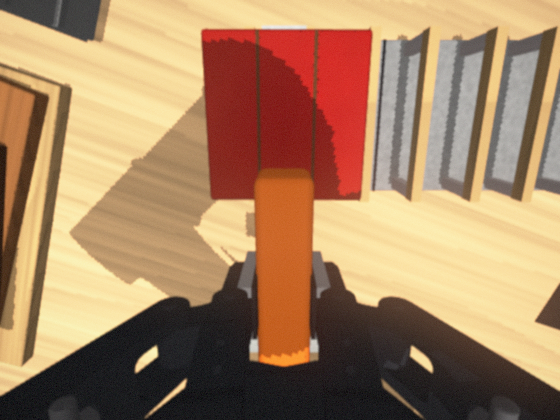

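```bash
cat >> h.py <<'E'
def off(px):
    """sample offset relative to tool (along tool y, tool z), yaw diff; px near-left,near-right,far-right,far-left"""
    c=cal('wrist');p,Rm,_=pose(); cur=np.arctan2(Rm[1,1],Rm[0,1])
    q=fit(c,px,z=p[2]-.0406,yaw0=cur); d=Rm.T@(np.array([q[0],q[1],0])-p); print('tool y,z off mm',np.round(d[1:]*1e3,1),'dyaw',round(np.degrees(q[2]-cur),2)); return q
def bayshift(px,b):
    q=off(px);p,Rm,_=pose(); B=np.array([*bays[b],0]); d=Rm.T@(B-np.array([q[0],q[1],0]))*100
    print('shift tool y,z cm',np.round(d[1:],2),'spin',round(np.degrees(q[2]-yr),2))
E
python3 - <<'E'
from h import *
bayshift([(211,199),(362,199),(372,30),(202.5,30)],3)
E
```

```text
center [0.4803 0.4177] yaw 20.18 rms 1.96
tool y,z off mm [68.3  1.6] dyaw -0.11
shift tool y,z cm [-0.15 -0.49] spin -0.19
```

```bash
python3 -m jog '[{"xyz":[0.5,-0.05,-0.2],"spin":0},{"xyz":[1.3,-0.05,-0.2],"spin":0},{"xyz":[1.8,0,-0.1],"spin":0},{"xyz":[1.8,0,0],"spin":0},{"xyz":[1,0,0],"spin":0},{"xyz":[0.4,0,0],"spin":0},{"xyz":[0,0,0],"spin":0},{"xyz":[0,0,0],"spin":0}]'
python3 - <<'E'
from h import *
tgt([*bays[3],yr],.066,.15)
im=eyes.read_camera('wrist');cv2.imwrite('pics/w10.png',cv2.resize(im[:,100:500],(760,798),interpolation=cv2.INTER_CUBIC)[:600])
E
```

```text
t: 17.8
eef_pos: [0.4134, 0.4005, 0.1606]
eef_rot: [0.404, 0.58, -0.403, 0.58]
wrist_force: [1.3, -0.5, -3.8]
width: 0.0207
now [0.4134 0.4005 0.1606] yaw 20.35 | shift cm [1.06 0.13 0.23] spin -0.02 | after spin-first shift [1.06 0.13 0.23]
```

View pics/w10.png

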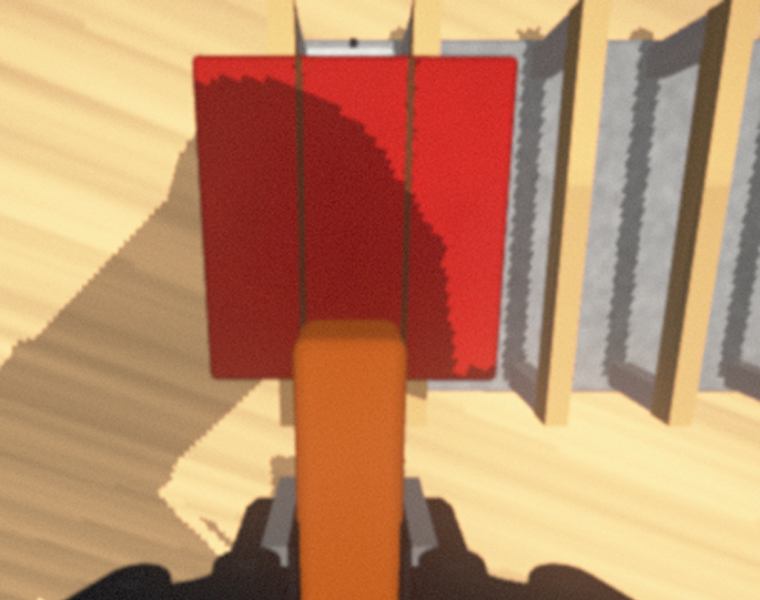

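```bash
python3 -m jog '[{"xyz":[0.4,0,0],"spin":0},{"xyz":[0.8,0,0],"spin":0},{"xyz":[0.9,0,0],"spin":0},{"xyz":[0.6,0,0],"spin":0},{"xyz":[0.3,0,0],"spin":0},{"xyz":[0.2,0,0],"spin":0},{"xyz":[0.2,0,0],"spin":0},{"xyz":[0.2,0,0],"spin":0}]'
python3 -m jog '[{"xyz":[0.2,0,0],"spin":0},{"xyz":[0.2,0,0],"spin":0},{"xyz":[0.2,0,0],"spin":0},{"xyz":[0.2,0,0],"spin":0},{"xyz":[0.2,0,0],"spin":0},{"xyz":[0.2,0,0],"spin":0},{"xyz":[0.2,0,0],"spin":0},{"xyz":[0,0,0],"spin":0}]'
python3 - <<'E'
from h import *
tgt([*bays[3],yr],.066,.111)
im=eyes.read_camera('wrist');cv2.imwrite('pics/w11.png',cv2.resize(im[:,100:500],(760,798),interpolation=cv2.INTER_CUBIC)[:600])
E
```

```text
t: 18.85
eef_pos: [0.4132, 0.4002, 0.1241]
eef_rot: [0.404, 0.58, -0.404, 0.58]
wrist_force: [-0.2, 0.0, -4.4]
width: 0.0204
t: 19.85
eef_pos: [0.413, 0.4, 0.1098]
eef_rot: [0.404, 0.58, -0.404, 0.58]
wrist_force: [-0.3, 0.9, -1.9]
width: 0.0208
now [0.413  0.4    0.1098] yaw 20.35 | shift cm [-0.12  0.18  0.19] spin -0.02 | after spin-first shift [-0.12  0.18  0.19]
```

View pics/w11.png

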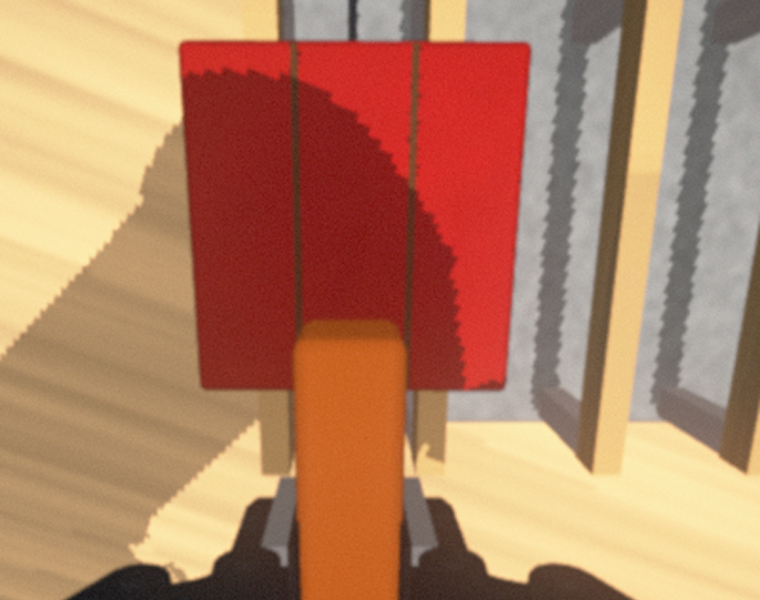

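```bash
python3 -m jog '[{"xyz":[0,-0.6,0],"spin":0},{"xyz":[0,-1.5,0],"spin":0},{"xyz":[0,-2,0],"spin":0},{"xyz":[0,-2.5,0],"spin":0},{"xyz":[0,-2.5,0],"spin":0},{"xyz":[0,-2,0],"spin":0},{"xyz":[0,-1,0],"spin":0},{"xyz":[-1.5,0,0],"spin":0}]'
python3 - <<'E'
from h import *
q=[.5807,-.2353,np.radians(-37.2)]
tgt(q,.066,.26)
im=eyes.read_camera('wrist');cv2.imwrite('pics/w12.png',im)
E
```

```text
t: 20.9
eef_pos: [0.2986, 0.3571, 0.1246]
eef_rot: [0.403, 0.581, -0.404, 0.581]
wrist_force: [0.4, -0.2, -2.2]
width: 0.0205
now [0.2986 0.3571 0.1246] yaw 20.4 | shift cm [-13.47   2.24  59.81] spin 57.6 | after spin-first shift [-13.47  51.69  30.16]
```

View pics/w12.png

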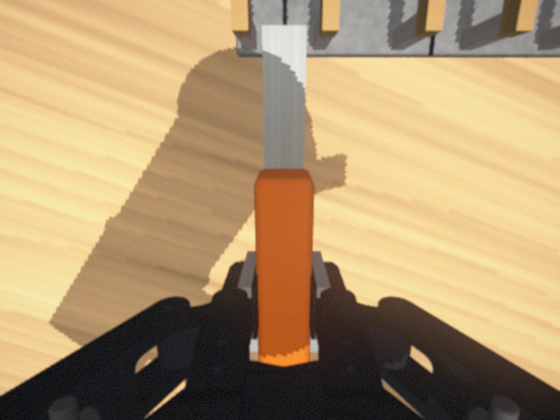

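```bash
python3 -m jog '[{"xyz":[-4,0,0],"spin":0},{"xyz":[-4,0.2,4],"spin":0},{"xyz":[-3,0.2,5],"spin":0},{"xyz":[-2.4,0.2,5.5],"spin":0},{"xyz":[0,0.2,6.1],"spin":0},{"xyz":[0,0.2,6.1],"spin":0},{"xyz":[0,0.2,6.1],"spin":0},{"xyz":[0,0.2,6.1],"spin":0}]'
python3 -m jog '[{"xyz":[0,0.2,6.1],"spin":0},{"xyz":[0,0.3,6.1],"spin":0},{"xyz":[0,0.2,6.0],"spin":0},{"xyz":[0,0.3,2.6],"spin":9.6},{"xyz":[0,0,0],"spin":9.6},{"xyz":[0,0,0],"spin":9.6},{"xyz":[0,0,0],"spin":9.6},{"xyz":[0,0,0],"spin":9.6}]'
python3 -m jog '[{"xyz":[0,0,0],"spin":9.6},{"xyz":[0,0,0],"spin":0},{"xyz":[0,0,0],"spin":0}]'
python3 - <<'E'
from h import *
import pickle
q=[.5807,-.2353,np.radians(-37.2)]
tgt(q,.066,.26)
pickle.dump((cal('wrist'),pose()[:2]),open('w13.pkl','wb'))
im=eyes.read_camera('wrist');cv2.imwrite('pics/w13.png',cv2.resize(im[0:240,120:440],(800,600),interpolation=cv2.INTER_CUBIC))
E
```

```text
t: 21.95
eef_pos: [0.4487, -0.0037, 0.2592]
eef_rot: [0.404, 0.58, -0.403, 0.581]
wrist_force: [1.7, 0.4, -1.8]
width: 0.0206
t: 22.95
eef_pos: [0.5299, -0.1935, 0.2585]
eef_rot: [-0.606, -0.364, 0.606, -0.364]
wrist_force: [-0.3, 0.8, -3.1]
width: 0.0205
t: 23.32
eef_pos: [0.5298, -0.1934, 0.2588]
eef_rot: [-0.633, -0.315, 0.633, -0.315]
wrist_force: [-0.6, 0.3, -2.5]
width: 0.0203
now [ 0.5298 -0.1934  0.2588] yaw -37.05 | shift cm [-0.12 -0.01  0.26] spin 0.15 | after spin-first shift [-0.12 -0.01  0.26]
```

View pics/w13.png

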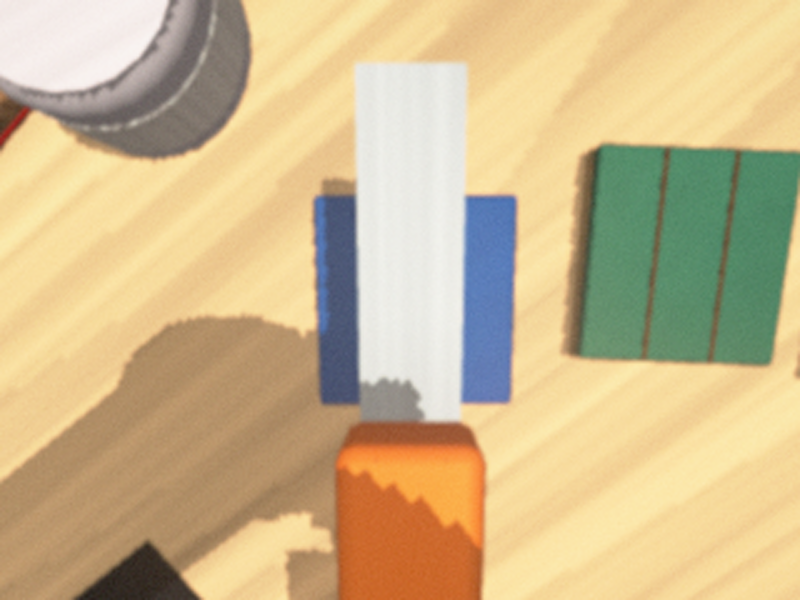

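```bash
python3 - <<'E'
from h import *
import pickle
c,_=pickle.load(open('w13.pkl','rb'))
g=lambda L:[(120+u/2.5,v/2.5) for u,v in L]
q=fit(c,g([(321,403),(511,402),(516,197),(315,197)]),yaw0=-.6)
fit(c,g([(581,357),(770,364),(799,152),(598,145)]),yaw0=-.6)
tgt(q,.185,.0616); tgt(q,.066,.0616)
E
```

```text
center [ 0.5802 -0.2343] yaw -36.9 rms 0.91
center [ 0.524 -0.34 ] yaw -38.68 rms 1.2
now [ 0.5298 -0.1934  0.2588] yaw -37.08 | shift cm [ 19.72 -12.01   0.29] spin -0.18 | after spin-first shift [ 19.72 -12.01   0.25]
now [ 0.5298 -0.1934  0.2588] yaw -37.08 | shift cm [19.72 -0.11  0.25] spin -0.18 | after spin-first shift [19.72 -0.11  0.25]
```

```bash
python3 -m jog '[{"xyz":[0,-4,0.1],"spin":0},{"xyz":[0,-5,0.15],"spin":0},{"xyz":[2,-3,0],"spin":0},{"xyz":[5,0,0],"spin":0},{"xyz":[5,0,0],"spin":0},{"xyz":[4,0,0],"spin":0},{"xyz":[2.4,0,0],"spin":0},{"xyz":[1.3,0,0],"spin":0}]'
python3 -m jog '[{"xyz":[0,0,0],"spin":0},{"xyz":[0,0,0],"spin":0}]'
python3 - <<'E'
from h import *
q=[.5802,-.2343,np.radians(-36.9)]
tgt(q,.066,.0616)
im=eyes.read_camera('scene');cv2.imwrite('pics/s14.png',cv2.resize(im[150:300,150:300],(600,600)))
E
```

```text
t: 24.38
eef_pos: [0.4324, -0.1228, 0.061]
eef_rot: [-0.633, -0.315, 0.634, -0.315]
wrist_force: [0.4, 0.1, -1.6]
width: 0.0205
t: 24.62
eef_pos: [0.4336, -0.1227, 0.063]
eef_rot: [0.634, 0.314, -0.633, 0.315]
wrist_force: [0.8, -0.4, -1.3]
width: 0.0207
now [ 0.4336 -0.1227  0.063 ] yaw -37.21 | shift cm [ 0.15 11.83  0.06] spin -0.31 | after spin-first shift [ 0.15 11.83  0.13]
```

View pics/s14.png

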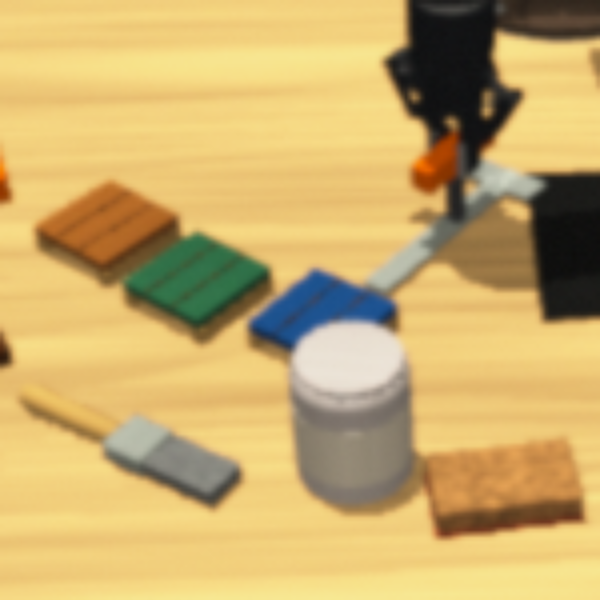

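```bash
python3 -m jog '[{"xyz":[0.1,1,0.05],"spin":-0.3},{"xyz":[0,2,0.05],"spin":0},{"xyz":[0,2,0],"spin":0},{"xyz":[0,2,0],"spin":0},{"xyz":[0,2,0],"spin":0},{"xyz":[0,1.6,0],"spin":0},{"xyz":[0,1,0],"spin":0},{"xyz":[0,0.2,0],"spin":0}]'
python3 -m jog '[{"xyz":[0,0,0],"spin":0},{"xyz":[-0.2,0,0],"spin":0},{"xyz":[-0.2,0,0],"spin":0},{"xyz":[-0.2,0,0],"spin":0},{"xyz":[-0.2,0,0],"spin":0},{"xyz":[-0.3,0,0],"spin":0},{"xyz":[-0.5,0,0],"spin":0},{"xyz":[-0.8,0,0],"spin":0}]'
python3 - <<'E'
from h import *
tgt([*bays[2],yr],.066,.23)
im=eyes.read_camera('wrist');cv2.imwrite('pics/w15.png',im)
E
```

```text
t: 25.68
eef_pos: [0.5267, -0.1948, 0.0609]
eef_rot: [-0.633, -0.316, 0.633, -0.316]
wrist_force: [-0.0, 0.2, -2.5]
width: 0.0206
t: 26.68
eef_pos: [0.5262, -0.1945, 0.0852]
eef_rot: [-0.633, -0.316, 0.633, -0.316]
wrist_force: [0.6, 0.3, -4.6]
width: 0.0206
now [ 0.5262 -0.1945  0.0852] yaw -36.96 | shift cm [-14.47 -35.69 -35.08] spin -57.33 | after spin-first shift [-14.47  10.26 -48.99]
```

View pics/w15.png

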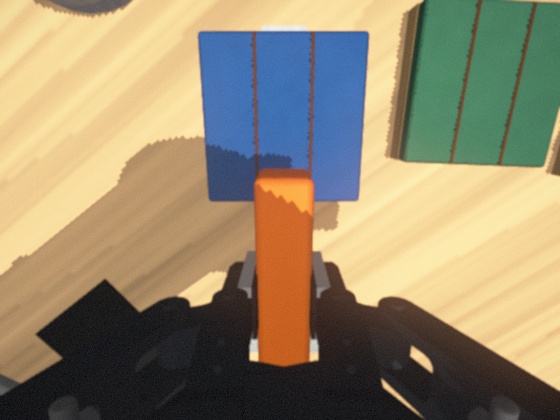

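```bash
python3 -m jog '[{"xyz":[-1,0,0],"spin":0},{"xyz":[-2,0,0],"spin":0},{"xyz":[-3,0,0],"spin":0},{"xyz":[-3,0,0],"spin":0},{"xyz":[-3,0,0],"spin":0},{"xyz":[-1.6,-0.6,-0.6],"spin":0},{"xyz":[-0.8,-1.6,-1.5],"spin":0},{"xyz":[0,-2.6,-2.5],"spin":0}]'
python3 -m jog '[{"xyz":[0,-3.3,-3.2],"spin":0},{"xyz":[0,-3.55,-3.5],"spin":0},{"xyz":[0,-3.55,-3.5],"spin":0},{"xyz":[0,-3.55,-3.5],"spin":0},{"xyz":[0,-3.55,-3.5],"spin":0},{"xyz":[0,-3.55,-3.5],"spin":0},{"xyz":[0,-3.4,-3.4],"spin":0},{"xyz":[0,-2.9,-2.9],"spin":0}]'
python3 -m jog '[{"xyz":[0,-2.1,-2.0],"spin":0},{"xyz":[0,-1.2,-1.2],"spin":0},{"xyz":[0,-0.25,-0.3],"spin":-3.3},{"xyz":[0,0,0],"spin":-6},{"xyz":[0,0,0],"spin":-8},{"xyz":[0,0,0],"spin":-8},{"xyz":[0,0,0],"spin":-8},{"xyz":[0,0,0],"spin":-8}]'
python3 -m jog '[{"xyz":[0,0,0],"spin":-8},{"xyz":[0,0,0],"spin":-6},{"xyz":[0,0,0],"spin":-2},{"xyz":[0,0,0],"spin":0},{"xyz":[0,0,0],"spin":0}]'
python3 - <<'E'
from h import *
tgt([*bays[2],yr],.066,.15)
im=eyes.read_camera('wrist');cv2.imwrite('pics/w16.png',im)
E
```

```text
t: 27.72
eef_pos: [0.5155, -0.1283, 0.2293]
eef_rot: [0.633, 0.315, -0.633, 0.315]
wrist_force: [1.0, -0.3, -3.3]
width: 0.0206
t: 28.72
eef_pos: [0.4582, 0.2532, 0.2287]
eef_rot: [-0.632, -0.316, 0.633, -0.316]
wrist_force: [0.5, -0.7, -4.0]
width: 0.0204
t: 29.72
eef_pos: [0.4517, 0.3001, 0.2287]
eef_rot: [0.479, 0.52, -0.48, 0.52]
wrist_force: [0.1, -0.1, -3.6]
width: 0.0203
t: 30.35
eef_pos: [0.452, 0.3005, 0.229]
eef_rot: [0.404, 0.58, -0.404, 0.58]
wrist_force: [0.6, -1.2, -5.3]
width: 0.0205
now [0.452  0.3005 0.229 ] yaw 20.26 | shift cm [ 7.9  -0.01  0.  ] spin -0.11 | after spin-first shift [ 7.9  -0.01  0.  ]
```

View pics/w16.png

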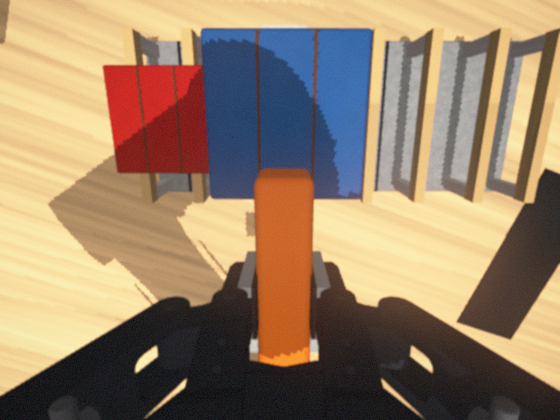

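```bash
python3 - <<'E'
from h import *
bayshift([(211,198),(363,198),(372.5,29.5),(202,29.5)],2)
E
python3 -m jog '[{"xyz":[0.5,-0.05,-0.1],"spin":0},{"xyz":[1.3,-0.05,-0.1],"spin":0},{"xyz":[1.8,0,0],"spin":0},{"xyz":[1.8,0,0],"spin":0},{"xyz":[1,0,0],"spin":0},{"xyz":[0.4,0,0],"spin":0},{"xyz":[0,0,0],"spin":0},{"xyz":[0,0,0],"spin":0}]'
python3 - <<'E'
from h import *
tgt([*bays[2],yr],.066,.15)
im=eyes.read_camera('wrist');cv2.imwrite('pics/w17.png',cv2.resize(im[:,100:500],(760,798),interpolation=cv2.INTER_CUBIC)[:600])
E
```

```text
center [0.517  0.3227] yaw 20.26 rms 2.0
tool y,z off mm [68.6  1.7] dyaw -0.02
shift tool y,z cm [-0.28 -0.18] spin -0.11
t: 31.4
eef_pos: [0.4507, 0.3024, 0.1616]
eef_rot: [0.404, 0.58, -0.403, 0.581]
wrist_force: [-0.1, -0.2, -4.2]
width: 0.0205
now [0.4507 0.3024 0.1616] yaw 20.35 | shift cm [1.16 0.04 0.23] spin -0.02 | after spin-first shift [1.16 0.04 0.23]
```

View pics/w17.png

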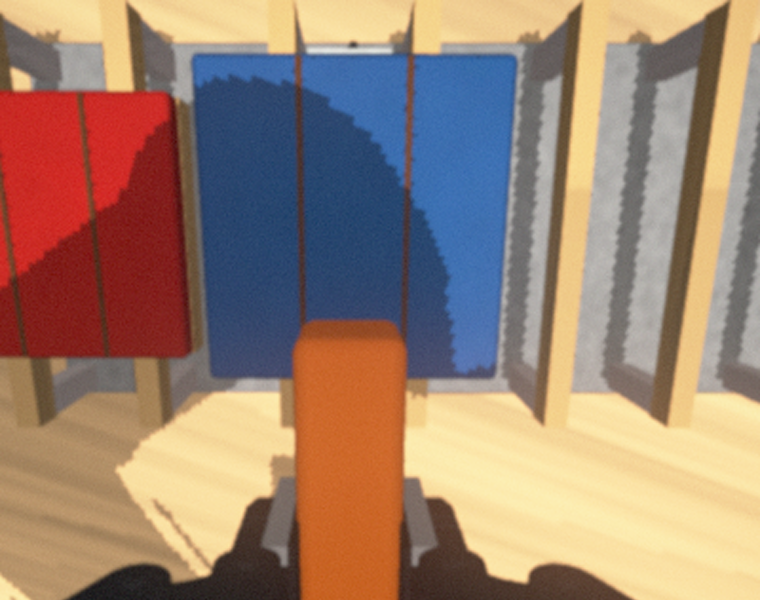

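```bash
python3 -m jog '[{"xyz":[0.4,0,0],"spin":0},{"xyz":[0.8,0,0],"spin":0},{"xyz":[0.9,0,0],"spin":0},{"xyz":[0.6,0,0],"spin":0},{"xyz":[0.4,0,0],"spin":0},{"xyz":[0.2,0,0],"spin":0},{"xyz":[0.2,0,0],"spin":0},{"xyz":[0.2,0,0],"spin":0}]'
python3 -m jog '[{"xyz":[0.2,0,0],"spin":0},{"xyz":[0.2,0,0],"spin":0},{"xyz":[0.2,0,0],"spin":0},{"xyz":[0.2,0,0],"spin":0},{"xyz":[0.2,0,0],"spin":0},{"xyz":[0.2,0,0],"spin":0},{"xyz":[0.2,0,0],"spin":0},{"xyz":[0,0,0],"spin":0}]'
python3 - <<'E'
from h import *
im=eyes.read_camera('wrist');cv2.imwrite('pics/w18.png',cv2.resize(im[:,100:500],(760,798),interpolation=cv2.INTER_CUBIC)[:600])
E
```

```text
t: 32.45
eef_pos: [0.4505, 0.3022, 0.1241]
eef_rot: [0.404, 0.58, -0.404, 0.58]
wrist_force: [-0.2, -0.0, -4.1]
width: 0.0208
t: 33.45
eef_pos: [0.4504, 0.3021, 0.1098]
eef_rot: [0.404, 0.58, -0.404, 0.58]
wrist_force: [-0.6, 0.1, -1.6]
width: 0.0206
```

View pics/w18.png

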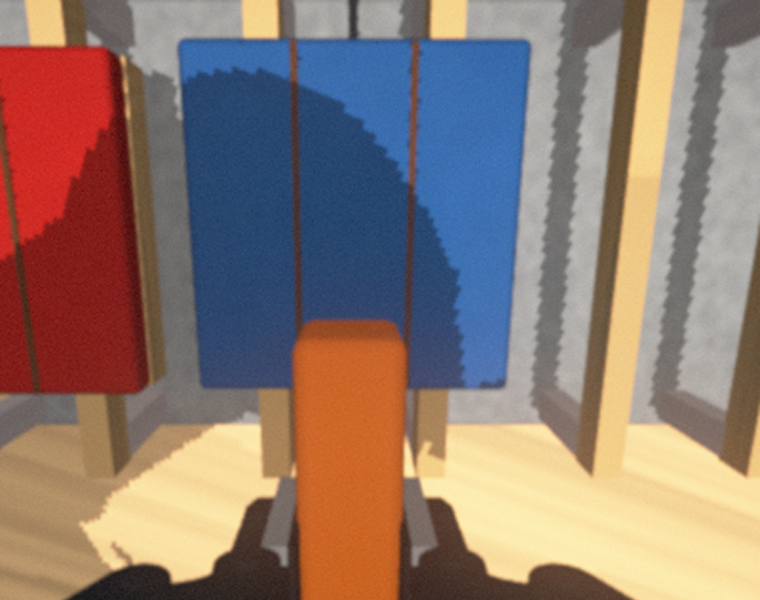

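Blue is seated (rails at cols 243–466, board 180–530, both centred at 355). Retract, then to green.

```bash
python3 -m jog '[{"xyz":[0,-0.6,0],"spin":0},{"xyz":[0,-1.5,0],"spin":0},{"xyz":[0,-2,0],"spin":0},{"xyz":[0,-2.5,0],"spin":0},{"xyz":[0,-2.5,0],"spin":0},{"xyz":[0,-2,0],"spin":0},{"xyz":[0,-1,0],"spin":0},{"xyz":[-1.5,0,0],"spin":0}]'
python3 - <<'E'
from h import *
q=[.524,-.3405,np.radians(-38.8)]
tgt(q,.066,.26)
E
```

```text
t: 34.5
eef_pos: [0.3357, 0.259, 0.1246]
eef_rot: [0.403, 0.581, -0.404, 0.581]
wrist_force: [0.2, 0.9, -2.1]
width: 0.0207
now [0.3357 0.259  0.1246] yaw 20.39 | shift cm [-13.47  -6.64  57.1 ] spin 59.19 | after spin-first shift [-13.47  45.64  34.95]
```

```bash
python3 -m jog '[{"xyz":[-5,0,0],"spin":0},{"xyz":[-5,0,2],"spin":0},{"xyz":[-3.4,1.2,5],"spin":0},{"xyz":[0,1.5,5.8],"spin":0},{"xyz":[0,1.5,5.8],"spin":0},{"xyz":[0,0.8,5.8],"spin":0},{"xyz":[0,0,5.8],"spin":0},{"xyz":[0,-1,5.8],"spin":0}]'
python3 -m jog '[{"xyz":[0,-2,5.6],"spin":0},{"xyz":[0,-2.5,5.6],"spin":0},{"xyz":[0,-3,5.2],"spin":0},{"xyz":[0,-3.1,4.7],"spin":9.8},{"xyz":[0,0,0],"spin":9.8},{"xyz":[0,0,0],"spin":9.8},{"xyz":[0,0,0],"spin":9.8},{"xyz":[0,0,0],"spin":9.8}]'
python3 -m jog '[{"xyz":[0,0,0],"spin":9.8},{"xyz":[0,0,0],"spin":0},{"xyz":[0,0,0],"spin":0}]'
python3 - <<'E'
from h import *
import pickle
q=[.524,-.3405,np.radians(-38.8)]
tgt(q,.066,.26)
pickle.dump((cal('wrist'),pose()[:2]),open('w19.pkl','wb'))
im=eyes.read_camera('wrist');cv2.imwrite('pics/w19.png',cv2.resize(im[0:240,120:440],(800,600),interpolation=cv2.INTER_CUBIC))
E
```

```text
t: 35.5
eef_pos: [0.5002, -0.0653, 0.2588]
eef_rot: [0.404, 0.58, -0.404, 0.581]
wrist_force: [1.2, 1.0, -2.5]
width: 0.0205
t: 36.5
eef_pos: [0.4734, -0.2981, 0.2588]
eef_rot: [-0.609, -0.359, 0.609, -0.359]
wrist_force: [0.3, 1.2, -2.5]
width: 0.0204
t: 36.88
eef_pos: [0.4736, -0.2982, 0.2589]
eef_rot: [-0.636, -0.309, 0.636, -0.309]
wrist_force: [0.2, 0.6, -2.1]
width: 0.0206
now [ 0.4736 -0.2982  0.2589] yaw -38.23 | shift cm [-0.11 -0.02  0.14] spin 0.57 | after spin-first shift [-0.11 -0.02  0.14]
```

View pics/w19.png

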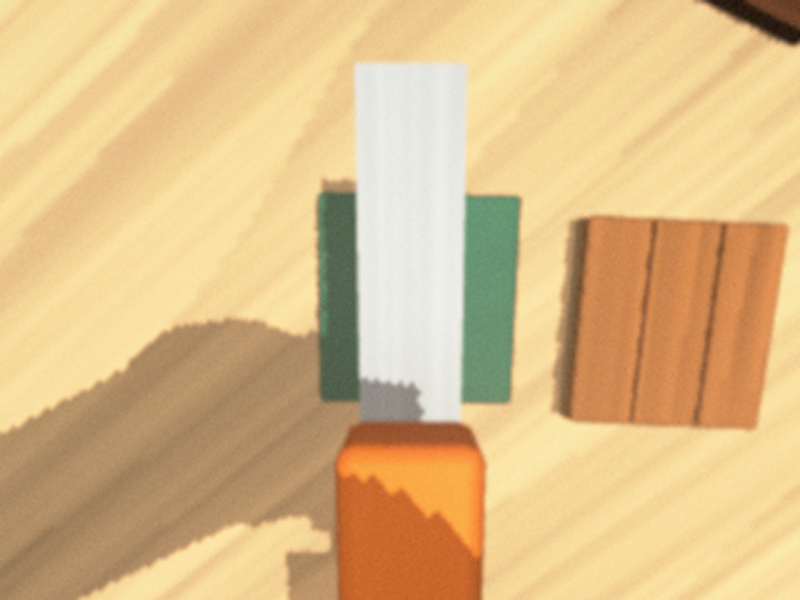

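```bash
python3 - <<'E'
from h import *
import pickle
c,_=pickle.load(open('w19.pkl','rb'))
g=lambda L:[(120+u/2.5,v/2.5) for u,v in L]
q=fit(c,g([(321,402),(511,402),(519.5,197),(319,194)]),yaw0=-.6)
fit(c,g([(571,419),(757,428),(787,225),(588,217)]),yaw0=-.6)
tgt(q,.185,.0616); tgt(q,.066,.0616)
E
```

```text
center [ 0.523 -0.341] yaw -38.9 rms 0.85
center [ 0.4437 -0.4251] yaw -40.33 rms 0.99
now [ 0.4737 -0.2982  0.2589] yaw -38.27 | shift cm [ 19.74 -11.97   0.11] spin 0.63 | after spin-first shift [ 19.74 -11.97   0.24]
now [ 0.4737 -0.2982  0.2589] yaw -38.27 | shift cm [19.73 -0.07  0.24] spin 0.63 | after spin-first shift [19.73 -0.07  0.24]
```

```bash
python3 -m jog '[{"xyz":[0,-4,0.1],"spin":0.6},{"xyz":[0,-5,0.1],"spin":0},{"xyz":[2,-3,0],"spin":0},{"xyz":[5,0,0],"spin":0},{"xyz":[5,0,0],"spin":0},{"xyz":[4,0,0],"spin":0},{"xyz":[2.4,0,0],"spin":0},{"xyz":[1.3,0,0],"spin":0}]'
python3 -m jog '[{"xyz":[0,0,0],"spin":0},{"xyz":[0,0,0],"spin":0}]'
python3 - <<'E'
from h import *
q=[.523,-.341,np.radians(-38.9)]
tgt(q,.066,.0616)
im=eyes.read_camera('scene');cv2.imwrite('pics/s20.png',cv2.resize(im[130:280,120:270],(600,600)))
E
```

```text
t: 37.92
eef_pos: [0.3786, -0.2245, 0.061]
eef_rot: [-0.638, -0.305, 0.639, -0.304]
wrist_force: [-0.4, 0.6, -1.8]
width: 0.0209
t: 38.17
eef_pos: [0.3799, -0.2247, 0.0629]
eef_rot: [0.639, 0.304, -0.638, 0.305]
wrist_force: [-0.7, -1.1, -2.7]
width: 0.0203
now [ 0.3799 -0.2247  0.0629] yaw -39.01 | shift cm [ 0.15 11.84  0.04] spin -0.11 | after spin-first shift [ 0.15 11.84  0.06]
```

View pics/s20.png

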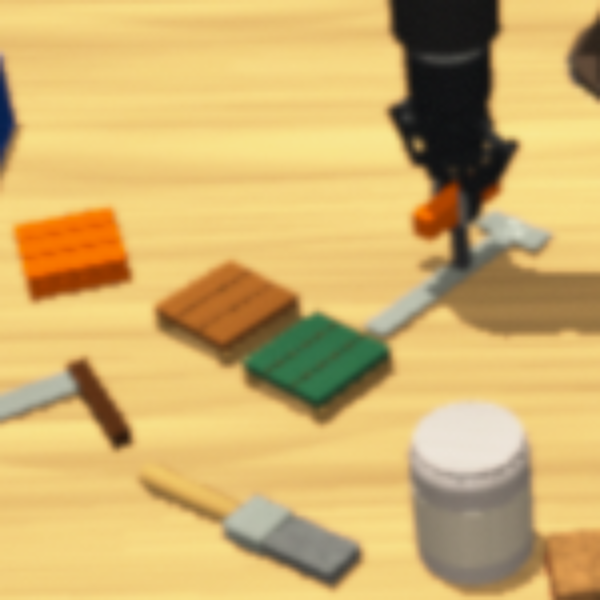

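```bash
python3 -m jog '[{"xyz":[0.1,1,0.05],"spin":-0.1},{"xyz":[0,2,0],"spin":0},{"xyz":[0,2,0],"spin":0},{"xyz":[0,2,0],"spin":0},{"xyz":[0,2,0],"spin":0},{"xyz":[0,1.6,0],"spin":0},{"xyz":[0,1,0],"spin":0},{"xyz":[0,0.2,0],"spin":0}]'
python3 -m jog '[{"xyz":[0,0,0],"spin":0},{"xyz":[-0.2,0,0],"spin":0},{"xyz":[-0.2,0,0],"spin":0},{"xyz":[-0.2,0,0],"spin":0},{"xyz":[-0.2,0,0],"spin":0},{"xyz":[-0.3,0,0],"spin":0},{"xyz":[-0.5,0,0],"spin":0},{"xyz":[-0.8,0,0],"spin":0}]'
python3 - <<'E'
from h import *
tgt([*bays[1],yr],.066,.23)
im=eyes.read_camera('wrist');cv2.imwrite('pics/w21.png',im)
E
```

```text
t: 39.22
eef_pos: [0.4707, -0.2994, 0.0609]
eef_rot: [-0.638, -0.305, 0.638, -0.305]
wrist_force: [-0.1, -0.8, -2.5]
width: 0.0206
t: 40.22
eef_pos: [0.4702, -0.2991, 0.0853]
eef_rot: [-0.638, -0.305, 0.638, -0.305]
wrist_force: [0.2, 0.3, -3.5]
width: 0.0203
now [ 0.4702 -0.2991  0.0853] yaw -38.95 | shift cm [-14.47 -30.09 -40.12] spin -59.32 | after spin-first shift [-14.47  19.15 -46.34]
```

View pics/w21.png

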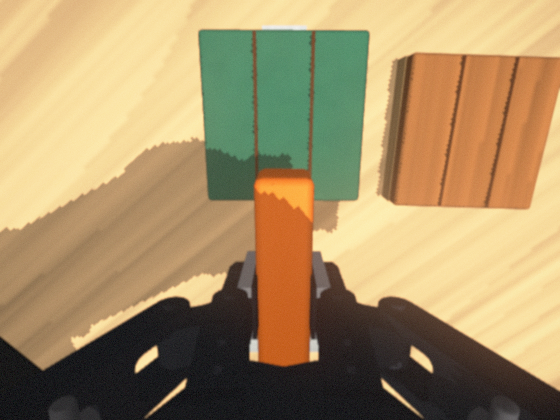

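```bash
python3 -m jog '[{"xyz":[-1,0,0],"spin":0},{"xyz":[-2,0,0],"spin":0},{"xyz":[-3,0,0],"spin":0},{"xyz":[-3,0,0],"spin":0},{"xyz":[-3,0,0],"spin":0},{"xyz":[-1.6,-0.5,-0.7],"spin":0},{"xyz":[-0.8,-1.3,-1.8],"spin":0},{"xyz":[0,-2.2,-2.9],"spin":0}]'
python3 -m jog '[{"xyz":[0,-2.8,-3.7],"spin":0},{"xyz":[0,-3,-4],"spin":0},{"xyz":[0,-3,-4],"spin":0},{"xyz":[0,-3,-4],"spin":0},{"xyz":[0,-3,-4],"spin":0},{"xyz":[0,-3,-4],"spin":0},{"xyz":[0,-2.9,-3.8],"spin":0},{"xyz":[0,-2.5,-3.3],"spin":0}]'
python3 -m jog '[{"xyz":[0,-1.7,-2.3],"spin":0},{"xyz":[0,-1,-1.4],"spin":0},{"xyz":[0,-0.2,-0.4],"spin":-3.3},{"xyz":[0,0,0],"spin":-6},{"xyz":[0,0,0],"spin":-8},{"xyz":[0,0,0],"spin":-8},{"xyz":[0,0,0],"spin":-8},{"xyz":[0,0,0],"spin":-8}]'
python3 -m jog '[{"xyz":[0,0,0],"spin":-8},{"xyz":[0,0,0],"spin":-7},{"xyz":[0,0,0],"spin":-3},{"xyz":[0,0,0],"spin":0},{"xyz":[0,0,0],"spin":0}]'
python3 - <<'E'
from h import *
tgt([*bays[1],yr],.066,.15)
im=eyes.read_camera('wrist');cv2.imwrite('pics/w22.png',im)
E
```

```text
t: 41.28
eef_pos: [0.4732, -0.2314, 0.2293]
eef_rot: [0.639, 0.304, -0.638, 0.304]
wrist_force: [1.0, -0.3, -3.8]
width: 0.0206
t: 42.28
eef_pos: [0.4856, 0.1554, 0.2288]
eef_rot: [-0.638, -0.305, 0.638, -0.305]
wrist_force: [0.8, 0.2, -3.4]
width: 0.0202
t: 43.28
eef_pos: [0.4892, 0.2031, 0.2288]
eef_rot: [0.488, 0.511, -0.489, 0.511]
wrist_force: [-0.1, 0.4, -3.9]
width: 0.0206
t: 43.9
eef_pos: [0.4895, 0.2033, 0.2289]
eef_rot: [0.404, 0.58, -0.404, 0.58]
wrist_force: [-0.1, -0.5, -3.5]
width: 0.0208
now [0.4895 0.2033 0.2289] yaw 20.27 | shift cm [ 7.89 -0.13  0.09] spin -0.1 | after spin-first shift [ 7.89 -0.13  0.09]
```

View pics/w22.png

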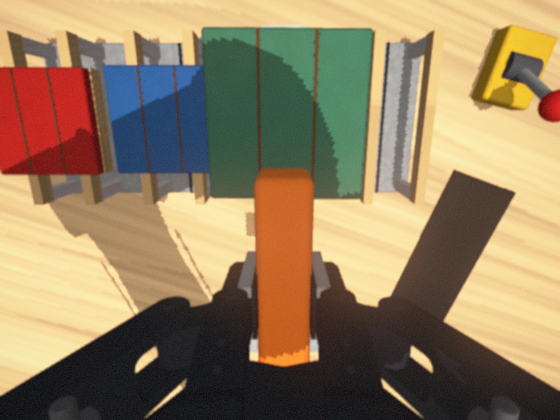

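```bash
python3 -m jog '[{"xyz":[0.5,-0.1,-0.05],"spin":0},{"xyz":[1.3,-0.1,-0.05],"spin":0},{"xyz":[1.8,0,0],"spin":0},{"xyz":[1.8,0,0],"spin":0},{"xyz":[1,0,0],"spin":0},{"xyz":[0.4,0,0],"spin":0},{"xyz":[0,0,0],"spin":0},{"xyz":[0,0,0],"spin":0}]'
python3 - <<'E'
from h import *
tgt([*bays[1],yr],.066,.15)
im=eyes.read_camera('wrist');cv2.imwrite('pics/w23.png',cv2.resize(im[:,100:500],(760,798),interpolation=cv2.INTER_CUBIC)[:600])
E
```

```text
t: 44.95
eef_pos: [0.4878, 0.204, 0.1616]
eef_rot: [0.404, 0.58, -0.403, 0.581]
wrist_force: [0.0, 0.3, -3.2]
width: 0.0204
now [0.4878 0.204  0.1616] yaw 20.35 | shift cm [1.16 0.   0.21] spin -0.02 | after spin-first shift [1.16 0.   0.21]
```

View pics/w23.png

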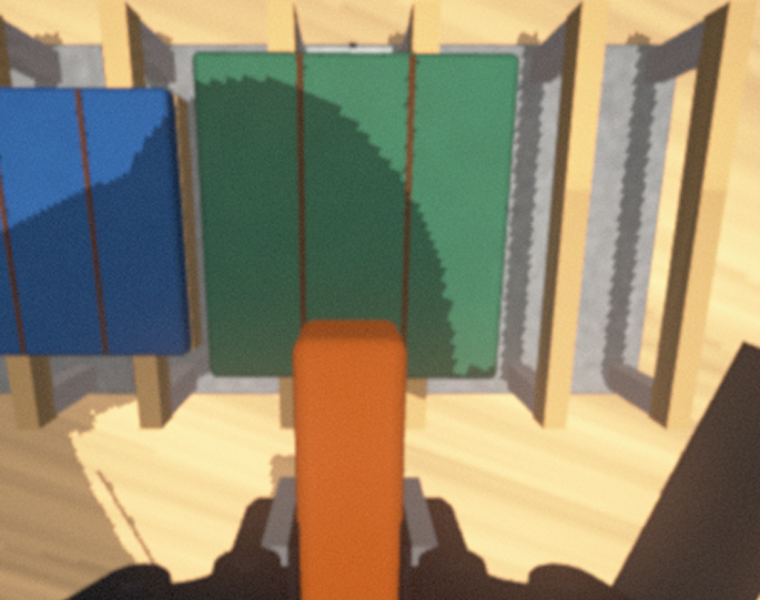

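Green (194–518) is centred over rails 268–440. Lower.

```bash
python3 -m jog '[{"xyz":[0.4,0,0],"spin":0},{"xyz":[0.8,0,0],"spin":0},{"xyz":[0.9,0,0],"spin":0},{"xyz":[0.6,0,0],"spin":0},{"xyz":[0.4,0,0],"spin":0},{"xyz":[0.2,0,0],"spin":0},{"xyz":[0.2,0,0],"spin":0},{"xyz":[0.2,0,0],"spin":0}]'
python3 -m jog '[{"xyz":[0.2,0,0],"spin":0},{"xyz":[0.2,0,0],"spin":0},{"xyz":[0.2,0,0],"spin":0},{"xyz":[0.2,0,0],"spin":0},{"xyz":[0.2,0,0],"spin":0},{"xyz":[0.2,0,0],"spin":0},{"xyz":[0.2,0,0],"spin":0},{"xyz":[0,0,0],"spin":0}]'
python3 - <<'E'
from h import *
im=eyes.read_camera('wrist');cv2.imwrite('pics/w24.png',cv2.resize(im[:,100:500],(760,798),interpolation=cv2.INTER_CUBIC)[:600])
E
```

```text
t: 46.0
eef_pos: [0.4875, 0.2038, 0.1241]
eef_rot: [0.404, 0.58, -0.404, 0.58]
wrist_force: [0.1, -0.9, -4.4]
width: 0.0207
t: 47.0
eef_pos: [0.4874, 0.2037, 0.1098]
eef_rot: [0.404, 0.58, -0.404, 0.58]
wrist_force: [-0.4, -0.1, -2.8]
width: 0.0207
```

View pics/w24.png

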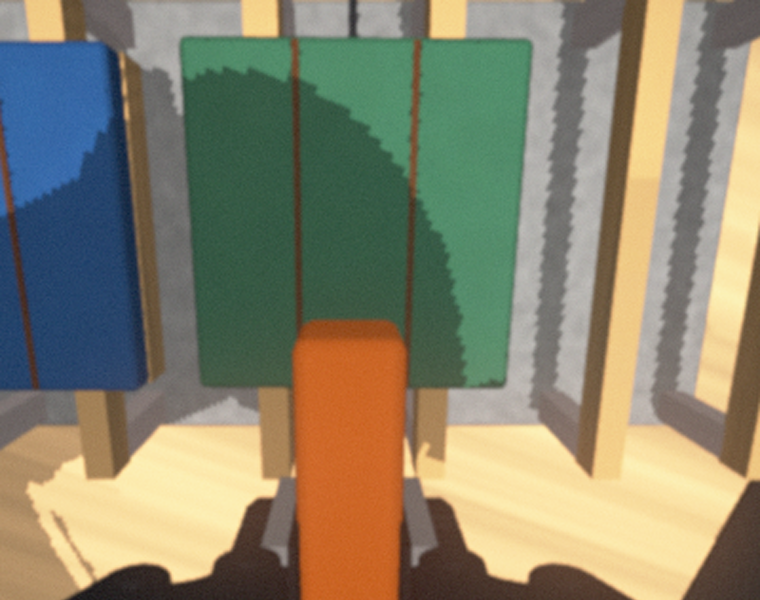

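```bash
python3 -m jog '[{"xyz":[0,-0.6,0],"spin":0},{"xyz":[0,-1.5,0],"spin":0},{"xyz":[0,-2,0],"spin":0},{"xyz":[0,-2.5,0],"spin":0},{"xyz":[0,-2.5,0],"spin":0},{"xyz":[0,-2,0],"spin":0},{"xyz":[0,-0.8,0],"spin":0},{"xyz":[-1.5,0,0],"spin":0}]'
python3 - <<'E'
from h import *
q=[.4437,-.4251,np.radians(-40.3)]
tgt(q,.066,.26)
im=eyes.read_camera('top');cv2.imwrite('pics/t25.png',cv2.resize(im[150:300,100:420],(800,375),interpolation=cv2.INTER_CUBIC))
E
```

```text
t: 48.05
eef_pos: [0.3747, 0.1615, 0.1247]
eef_rot: [0.403, 0.581, -0.404, 0.58]
wrist_force: [-0.2, 0.7, -2.8]
width: 0.0209
now [0.3747 0.1615 0.1247] yaw 20.38 | shift cm [-13.48 -17.21  51.65] spin 60.68 | after spin-first shift [-13.48  36.6   40.3 ]
```

View pics/t25.png

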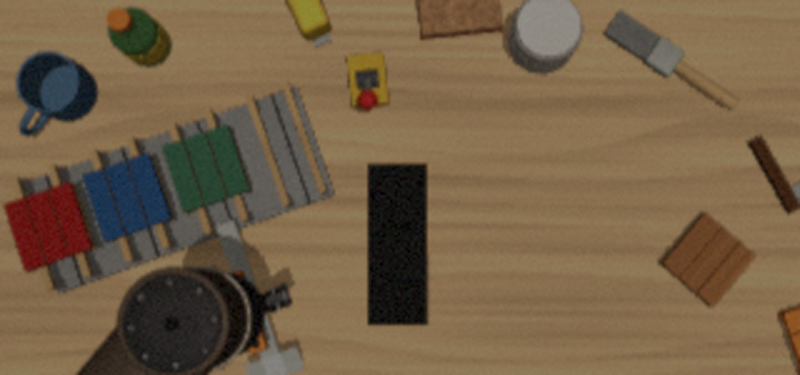

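```bash
python3 -m jog '[{"xyz":[-5,0,0],"spin":0},{"xyz":[-5,1,1.5],"spin":0},{"xyz":[-3.4,2.5,4],"spin":0},{"xyz":[0,2,5.5],"spin":0},{"xyz":[0,1.5,5.8],"spin":0},{"xyz":[0,-0.5,5.8],"spin":0},{"xyz":[0,-2,5.6],"spin":0},{"xyz":[0,-3,5.2],"spin":0}]'
python3 -m jog '[{"xyz":[0,-3.8,4.7],"spin":0},{"xyz":[0,-4.5,4.2],"spin":0},{"xyz":[0,-4.6,4],"spin":0},{"xyz":[0,-4,3.6],"spin":10},{"xyz":[0,0,0],"spin":10},{"xyz":[0,0,0],"spin":10},{"xyz":[0,0,0],"spin":10},{"xyz":[0,0,0],"spin":10}]'
python3 -m jog '[{"xyz":[0,0,0],"spin":10},{"xyz":[0,0,0],"spin":0.5},{"xyz":[0,0,0],"spin":0}]'
python3 - <<'E'
from h import *
q=[.4437,-.4251,np.radians(-40.3)]
tgt(q,.066,.26)
E
```

```text
t: 49.1
eef_pos: [0.5065, -0.1475, 0.2582]
eef_rot: [0.404, 0.581, -0.404, 0.58]
wrist_force: [0.9, 0.4, -2.6]
width: 0.021
t: 50.1
eef_pos: [0.405, -0.3592, 0.2584]
eef_rot: [-0.612, -0.354, 0.612, -0.353]
wrist_force: [0.4, 0.2, -2.1]
width: 0.0202
t: 50.48
eef_pos: [0.4051, -0.3591, 0.2587]
eef_rot: [-0.641, -0.299, 0.641, -0.299]
wrist_force: [-0.2, 0.6, -2.5]
width: 0.0205
now [ 0.4051 -0.3591  0.2587] yaw -39.94 | shift cm [-0.13  0.6   2.54] spin 0.36 | after spin-first shift [-0.13  0.62  2.54]
```

```bash
python3 -m jog '[{"xyz":[0,0.3,1.3],"spin":0.3},{"xyz":[0,0.3,1.2],"spin":0},{"xyz":[0,0,0],"spin":0},{"xyz":[0,0,0],"spin":0}]'
python3 - <<'E'
from h import *
import pickle
q=[.4437,-.4251,np.radians(-40.3)]
tgt(q,.066,.26)
pickle.dump((cal('wrist'),pose()[:2]),open('w26.pkl','wb'))
im=eyes.read_camera('wrist');cv2.imwrite('pics/w26.png',cv2.resize(im[0:240,120:440],(800,600),interpolation=cv2.INTER_CUBIC))
E
```

```text
t: 50.98
eef_pos: [0.3932, -0.3822, 0.2589]
eef_rot: [-0.642, -0.296, 0.642, -0.296]
wrist_force: [-0.8, 0.5, -2.7]
width: 0.0208
now [ 0.3932 -0.3822  0.2589] yaw -40.47 | shift cm [-0.11  0.02  0.  ] spin -0.17 | after spin-first shift [-0.11  0.02  0.  ]
```

View pics/w26.png

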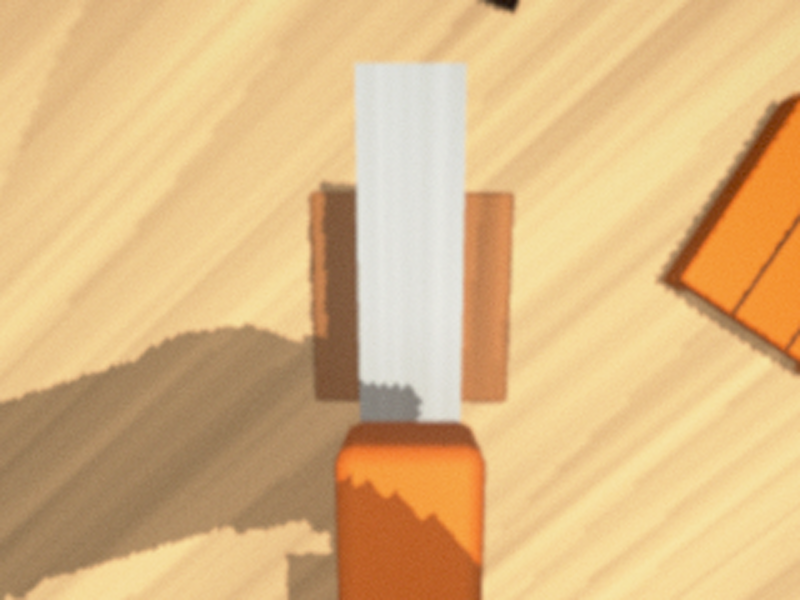

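```bash
python3 - <<'E'
from h import *
import pickle
c,_=pickle.load(open('w26.pkl','rb'))
g=lambda L:[(120+u/2.5,v/2.5) for u,v in L]
q=fit(c,g([(316,400),(506,401),(514,192),(310,192)]),yaw0=-.6)
tgt(q,.185,.0616); tgt(q,.066,.0616)
E
python3 -m jog '[{"xyz":[0,-4,0],"spin":0},{"xyz":[0,-5,-0.1],"spin":0},{"xyz":[2,-2.8,0],"spin":0},{"xyz":[5,0,0],"spin":0},{"xyz":[5,0,0],"spin":0},{"xyz":[4,0,0],"spin":0},{"xyz":[2.4,0,0],"spin":0},{"xyz":[1.3,0,0],"spin":0}]'
python3 -m jog '[{"xyz":[0,0,0],"spin":0},{"xyz":[0,0,0],"spin":0}]'
python3 - <<'E'
from h import *
q=[.443,-.4250,np.radians(-40.4)]
tgt(q,.066,.0616)
im=eyes.read_camera('scene');cv2.imwrite('pics/s27.png',cv2.resize(im[130:280,100:250],(600,600)))
E
```

```text
center [ 0.4434 -0.4257] yaw -40.72 rms 0.48
now [ 0.3933 -0.3821  0.2589] yaw -40.46 | shift cm [ 19.74 -11.86  -0.02] spin 0.26 | after spin-first shift [ 19.74 -11.86   0.04]
now [ 0.3933 -0.3821  0.2589] yaw -40.46 | shift cm [19.73  0.04  0.04] spin 0.26 | after spin-first shift [19.73  0.04  0.04]
t: 52.02
eef_pos: [0.3041, -0.3045, 0.0611]
eef_rot: [-0.642, -0.297, 0.642, -0.296]
wrist_force: [0.2, 0.0, -1.0]
width: 0.0206
t: 52.28
eef_pos: [0.3051, -0.305, 0.063]
eef_rot: [0.642, 0.296, -0.642, 0.297]
wrist_force: [-0.2, -1.2, -2.3]
width: 0.0205
now [ 0.3051 -0.305   0.063 ] yaw -40.43 | shift cm [ 0.15 11.68  0.2 ] spin -0.03 | after spin-first shift [ 0.15 11.68  0.2 ]
```

View pics/s27.png

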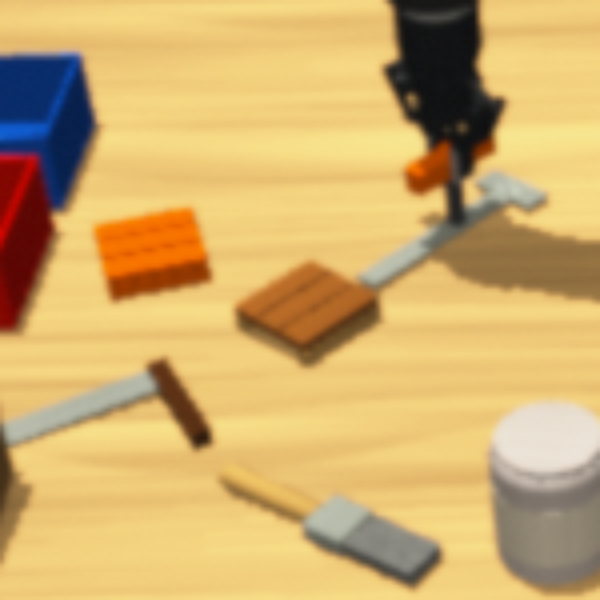

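```bash
python3 -m jog '[{"xyz":[0.1,1,0.1],"spin":0.3},{"xyz":[0,2,0.1],"spin":0},{"xyz":[0,2,0],"spin":0},{"xyz":[0,2,0],"spin":0},{"xyz":[0,2,0],"spin":0},{"xyz":[0,1.6,0],"spin":0},{"xyz":[0,1,0],"spin":0},{"xyz":[0,0.2,0],"spin":0}]'
python3 -m jog '[{"xyz":[0,0,0],"spin":0},{"xyz":[-0.2,0,0],"spin":0},{"xyz":[-0.2,0,0],"spin":0},{"xyz":[-0.2,0,0],"spin":0},{"xyz":[-0.2,0,0],"spin":0},{"xyz":[-0.3,0,0],"spin":0},{"xyz":[-0.5,0,0],"spin":0},{"xyz":[-0.8,0,0],"spin":0}]'
python3 - <<'E'
from h import *
tgt([*bays[0],yr],.066,.23)
im=eyes.read_camera('wrist');cv2.imwrite('pics/w28.png',im)
E
```

```text
t: 53.32
eef_pos: [0.3927, -0.3835, 0.0609]
eef_rot: [-0.643, -0.295, 0.643, -0.295]
wrist_force: [-0.9, 1.1, -2.7]
width: 0.0205
t: 54.32
eef_pos: [0.3922, -0.3831, 0.0852]
eef_rot: [-0.643, -0.295, 0.643, -0.294]
wrist_force: [-0.3, -0.2, -3.1]
width: 0.0207
now [ 0.3922 -0.3831  0.0852] yaw -40.75 | shift cm [-14.47 -21.71 -45.53] spin -61.12 | after spin-first shift [-14.47  29.38 -41.  ]
```

View pics/w28.png

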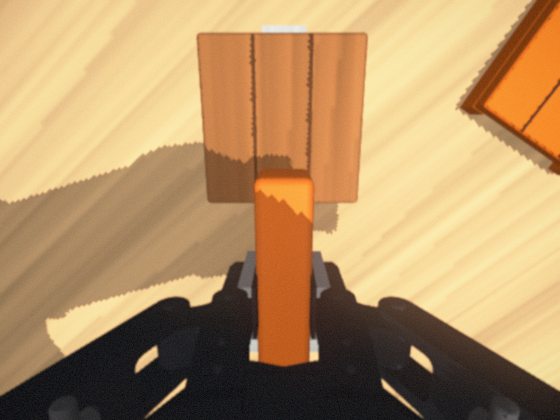

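```bash
python3 -m jog '[{"xyz":[-1,0,0],"spin":0},{"xyz":[-2,0,0],"spin":0},{"xyz":[-3,0,0],"spin":0},{"xyz":[-3,0,0],"spin":0},{"xyz":[-3,0,0],"spin":0},{"xyz":[-1.6,-0.4,-0.8],"spin":0},{"xyz":[-0.8,-0.9,-2],"spin":0},{"xyz":[0,-1.5,-3.3],"spin":0}]'
python3 -m jog '[{"xyz":[0,-2,-4.2],"spin":0},{"xyz":[0,-2.15,-4.5],"spin":0},{"xyz":[0,-2.15,-4.5],"spin":0},{"xyz":[0,-2.15,-4.5],"spin":0},{"xyz":[0,-2.15,-4.5],"spin":0},{"xyz":[0,-2.15,-4.5],"spin":0},{"xyz":[0,-2.1,-4.3],"spin":0},{"xyz":[0,-1.8,-3.7],"spin":0}]'
python3 -m jog '[{"xyz":[0,-1.3,-2.6],"spin":0},{"xyz":[0,-0.8,-1.6],"spin":0},{"xyz":[0,-0.1,-0.5],"spin":-3.3},{"xyz":[0,0,0],"spin":-6},{"xyz":[0,0,0],"spin":-8},{"xyz":[0,0,0],"spin":-8},{"xyz":[0,0,0],"spin":-8},{"xyz":[0,0,0],"spin":-8}]'
python3 -m jog '[{"xyz":[0,0,0],"spin":-8},{"xyz":[0,0,0],"spin":-8},{"xyz":[0,0,0],"spin":-3.8},{"xyz":[0,0,0],"spin":0},{"xyz":[0,0,0],"spin":0}]'
python3 - <<'E'
from h import *
tgt([*bays[0],yr],.066,.15)
im=eyes.read_camera('wrist');cv2.imwrite('pics/w29.png',im)
E
```

```text
t: 55.38
eef_pos: [0.4111, -0.318, 0.2293]
eef_rot: [0.643, 0.294, -0.643, 0.294]
wrist_force: [0.4, 0.3, -4.9]
width: 0.0202
t: 56.38
eef_pos: [0.5109, 0.0551, 0.2288]
eef_rot: [-0.643, -0.295, 0.643, -0.295]
wrist_force: [0.2, -0.2, -4.2]
width: 0.0203
t: 57.38
eef_pos: [0.5249, 0.1025, 0.2287]
eef_rot: [0.496, 0.504, -0.497, 0.503]
wrist_force: [0.4, -0.3, -3.4]
width: 0.021
t: 58.0
eef_pos: [0.5252, 0.1027, 0.2289]
eef_rot: [0.404, 0.58, -0.404, 0.58]
wrist_force: [-0.2, 1.1, -4.1]
width: 0.0205
now [0.5252 0.1027 0.2289] yaw 20.25 | shift cm [ 7.89  0.02 -0.08] spin -0.12 | after spin-first shift [ 7.89  0.02 -0.08]
```

View pics/w29.png

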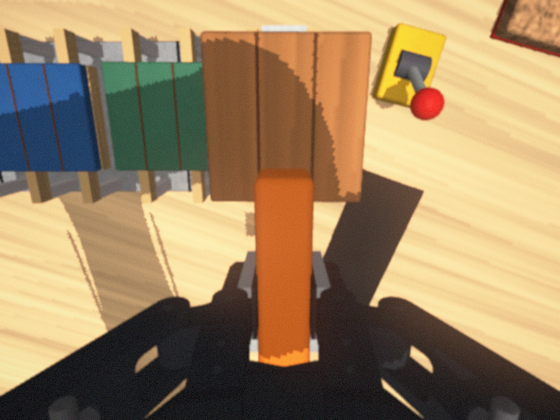

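```bash
python3 - <<'E'
from h import *
bayshift([(210,201),(362,200),(370.5,32),(201,32)],0)
E
python3 -m jog '[{"xyz":[0.5,0,-0.1],"spin":0},{"xyz":[1.3,0,-0.1],"spin":0},{"xyz":[1.8,0,0],"spin":0},{"xyz":[1.8,0,0],"spin":0},{"xyz":[1,0,0],"spin":0},{"xyz":[0.4,0,0],"spin":0},{"xyz":[0,0,0],"spin":0},{"xyz":[0,0,0],"spin":0}]'
python3 - <<'E'
from h import *
tgt([*bays[0],yr],.066,.15)
im=eyes.read_camera('wrist');cv2.imwrite('pics/w30.png',cv2.resize(im[:,100:500],(760,798),interpolation=cv2.INTER_CUBIC)[:600])
E
```

```text
center [0.5888 0.125 ] yaw 20.38 rms 1.92
tool y,z off mm [67.4  1.1] dyaw 0.11
shift tool y,z cm [-0.13 -0.2 ] spin 0.01
t: 59.05
eef_pos: [0.5251, 0.1049, 0.1616]
eef_rot: [0.404, 0.58, -0.403, 0.581]
wrist_force: [-0.4, 0.5, -3.9]
width: 0.0207
now [0.5251 0.1049 0.1616] yaw 20.36 | shift cm [ 1.16 -0.05  0.13] spin -0.01 | after spin-first shift [ 1.16 -0.05  0.13]
```

View pics/w30.png

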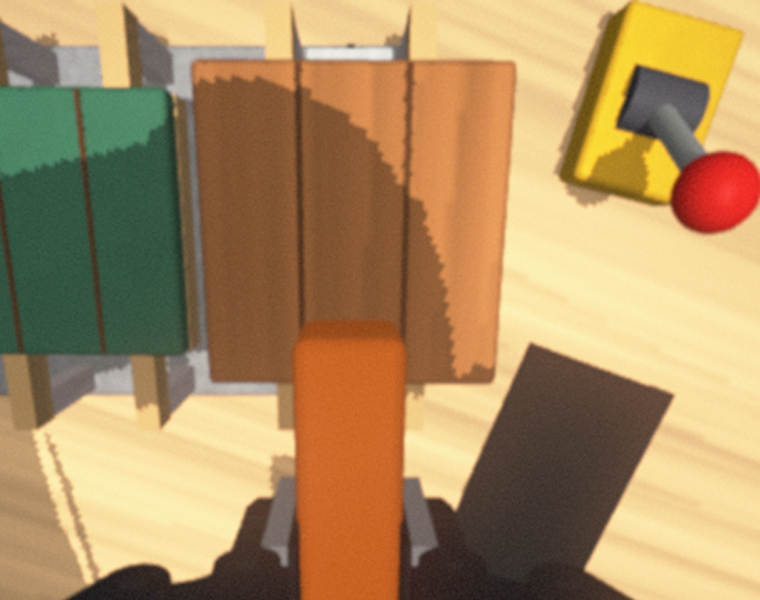

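```bash
python3 -m jog '[{"xyz":[0.4,0,-0.05],"spin":0},{"xyz":[0.8,0,0],"spin":0},{"xyz":[0.9,0,0],"spin":0},{"xyz":[0.6,0,0],"spin":0},{"xyz":[0.4,0,0],"spin":0},{"xyz":[0.2,0,0],"spin":0},{"xyz":[0.2,0,0],"spin":0},{"xyz":[0.2,0,0],"spin":0}]'
python3 -m jog '[{"xyz":[0.2,0,0],"spin":0},{"xyz":[0.2,0,0],"spin":0},{"xyz":[0.2,0,0],"spin":0},{"xyz":[0.2,0,0],"spin":0},{"xyz":[0.2,0,0],"spin":0},{"xyz":[0.2,0,0],"spin":0},{"xyz":[0.2,0,0],"spin":0},{"xyz":[0,0,0],"spin":0}]'
python3 - <<'E'
from h import *
im=eyes.read_camera('wrist');cv2.imwrite('pics/w31.png',cv2.resize(im[:,100:500],(760,798),interpolation=cv2.INTER_CUBIC)[:600])
E
```

```text
t: 60.1
eef_pos: [0.5247, 0.1052, 0.1241]
eef_rot: [0.404, 0.58, -0.404, 0.581]
wrist_force: [-0.3, -0.6, -4.2]
width: 0.0204
t: 61.1
eef_pos: [0.5244, 0.1051, 0.1098]
eef_rot: [0.404, 0.581, -0.404, 0.58]
wrist_force: [1.0, 0.6, -3.5]
width: 0.0206
```

View pics/w31.png

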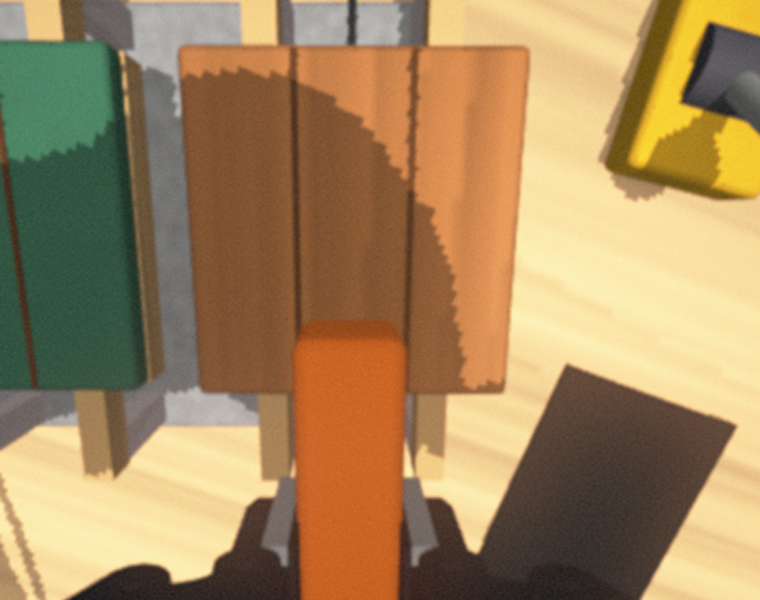

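```bash
python3 -m jog '[{"xyz":[0,-0.6,0],"spin":0},{"xyz":[0,-1.5,0],"spin":0},{"xyz":[0,-2,0],"spin":0},{"xyz":[0,-2.5,0],"spin":0},{"xyz":[0,-2.2,0],"spin":0},{"xyz":[0,-1.6,0],"spin":0},{"xyz":[0,-0.8,0],"spin":0},{"xyz":[0,0,0],"spin":0}]'
python3 - <<'E'
from h import *
plan([.455,-.016,.14],0)
im=eyes.read_camera('top');cv2.imwrite('pics/t32.png',cv2.resize(im[150:300,100:420],(800,375),interpolation=cv2.INTER_CUBIC))
im=eyes.read_camera('wrist');cv2.imwrite('pics/w32.png',im)
E
```

```text
t: 62.15
eef_pos: [0.4195, 0.0663, 0.1103]
eef_rot: [0.404, 0.58, -0.403, 0.581]
wrist_force: [0.9, 0.3, -2.3]
width: 0.0204
now [0.4195 0.0663 0.1103] yaw 20.37 | shift cm [-2.97  0.47  8.95] spin 20.37 | after spin-first shift [-2.97  3.56  8.23]
```

View pics/t32.png

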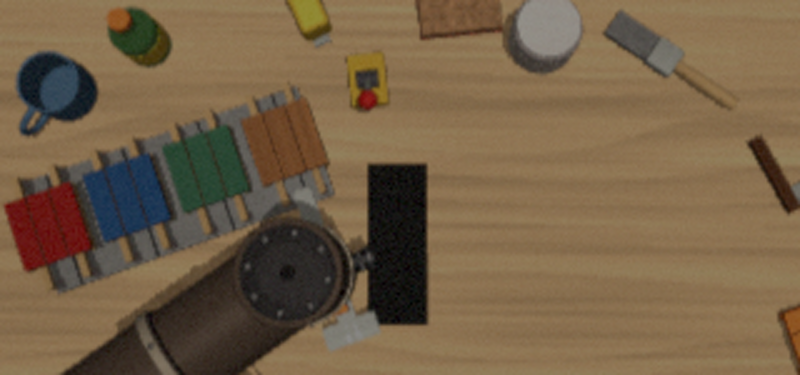

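View pics/w32.png

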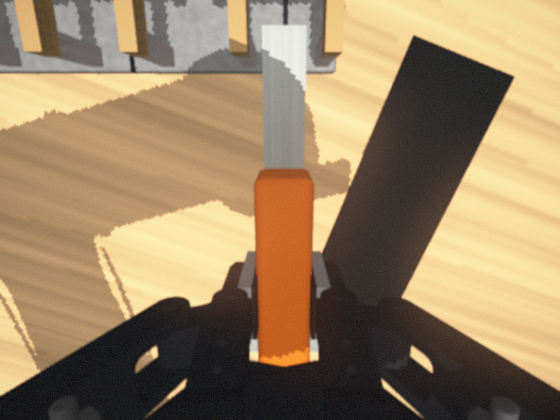

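```bash
python3 -m jog '[{"xyz":[-3,0,0.5],"spin":0},{"xyz":[-3,0.2,3.5],"spin":0},{"xyz":[0,0.2,3.5],"spin":0},{"xyz":[0,0.1,1.5],"spin":6},{"xyz":[0,0,0],"spin":10},{"xyz":[0,0,0],"spin":4.4},{"xyz":[0,0,0],"spin":0},{"xyz":[0,0,0],"spin":0}]'
python3 - <<'E'
from h import *
plan([.455,-.016,.0586],0)
im=eyes.read_camera('wrist');cv2.imwrite('pics/w33.png',im)
E
```

```text
t: 63.25
eef_pos: [0.4558, -0.0163, 0.1698]
eef_rot: [0.5, 0.5, -0.5, 0.5]
wrist_force: [-0.8, -0.5, -2.6]
width: 0.0206
now [ 0.4558 -0.0163  0.1698] yaw 0.06 | shift cm [11.12 -0.07 -0.03] spin 0.06 | after spin-first shift [11.12 -0.07 -0.03]
```

View pics/w33.png

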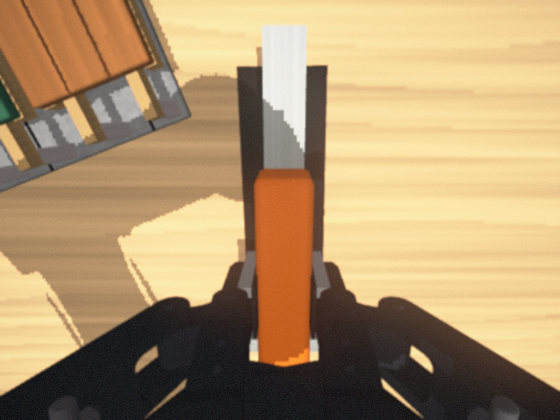

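```bash
python3 -m jog '[{"xyz":[2,-0.5,0],"spin":0},{"xyz":[3,0,0],"spin":0},{"xyz":[3,0,0],"spin":0},{"xyz":[1.8,0,0],"spin":0},{"xyz":[0.8,0,0],"spin":0},{"xyz":[0.3,0,0],"spin":0},{"xyz":[0.2,0,0],"spin":0},{"xyz":[0,0,0],"spin":0}]'
python3 -m jog '[{"xyz":[0,0,0],"spin":0}]'
```

```text
t: 64.3
eef_pos: [0.4509, -0.0163, 0.0595]
eef_rot: [0.5, 0.5, -0.5, 0.5]
wrist_force: [-0.6, -0.2, -2.8]
width: 0.0204
t: 64.42
eef_pos: [0.4508, -0.0163, 0.0594]
eef_rot: [0.5, 0.5, -0.5, 0.5]
wrist_force: [0.6, -0.0, -2.7]
width: 0.0205
```

```bash
python3 -m jog '[{"xyz":[0.1,0,0],"spin":0},{"xyz":[0,0,0],"spin":0},{"xyz":[0,0,0],"spin":0}]'
python3 -m jog '[{"xyz":[0,0,0],"spin":0},{"xyz":[0,0,0],"spin":0},{"xyz":[0,0,0],"spin":0},{"xyz":[0,0,0],"spin":0},{"xyz":[0,0,0],"spin":0},{"xyz":[0,0,0],"spin":0},{"xyz":[0,0,0],"spin":0},{"xyz":[0,0,0],"spin":0}]' 0
python3 -m jog '[{"xyz":[-2,0,0],"spin":0},{"xyz":[-5,0,0],"spin":0},{"xyz":[-6,0,0],"spin":0},{"xyz":[-6,0,0],"spin":0},{"xyz":[-3,0,0],"spin":0},{"xyz":[0,0,0],"spin":0}]'
python3 - <<'E'
from h import *
import pickle
plan([.455,-.016,.0586],0)
c=cal('wrist');pickle.dump((c,pose()[:2]),open('w34.pkl','wb'))
im=eyes.read_camera('wrist');cv2.imwrite('pics/w34.png',im)
for n,z in [('lifter',.002),('fan_switch_tip',.095),('fan_switch_base',0)]: print(n,[ (d['conf'],np.round(d['pixel'],1),np.round(atz(c,d['pixel'],z),4)) for d in eyes.place_of('wrist',n)][:6])
E
```

```text
t: 64.8
eef_pos: [0.4508, -0.0163, 0.0586]
eef_rot: [0.5, 0.5, -0.5, 0.5]
wrist_force: [-2.4, 1.0, 5.7]
width: 0.0207
t: 65.8
eef_pos: [0.4505, -0.0164, 0.058]
eef_rot: [0.5, 0.5, -0.5, 0.5]
wrist_force: [0.1, 0.9, -0.1]
width: 0.0856
t: 66.55
eef_pos: [0.4517, -0.0161, 0.2807]
eef_rot: [0.502, 0.499, -0.498, 0.501]
wrist_force: [-0.4, -0.7, -0.6]
width: 0.0852
now [ 0.4517 -0.0161  0.2807] yaw -0.04 | shift cm [22.21  0.22  0.03] spin -0.04 | after spin-first shift [22.21  0.22  0.03]
lifter [(0.81, array([260.9, 158.2]), array([0.4722, 0.0141, 0.002 ]))]
fan_switch_tip []
fan_switch_base []
```

View pics/w34.png

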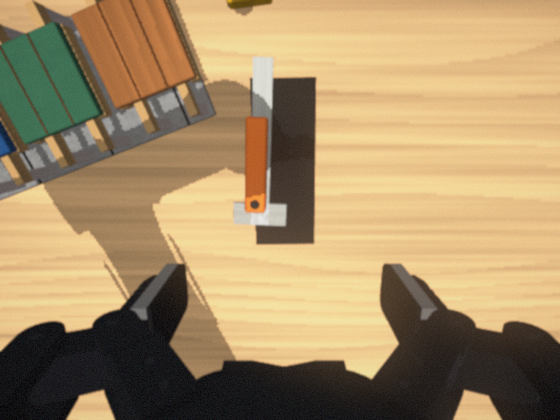

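```bash
python3 - <<'E'
from h import *
im=cv2.imread('pics/w34.png')
cv2.imwrite('pics/w34a.png',cv2.resize(im[45:255,215:335],(343,600),interpolation=cv2.INTER_CUBIC))
E
```

```text
(no output)
```

View pics/w34a.png

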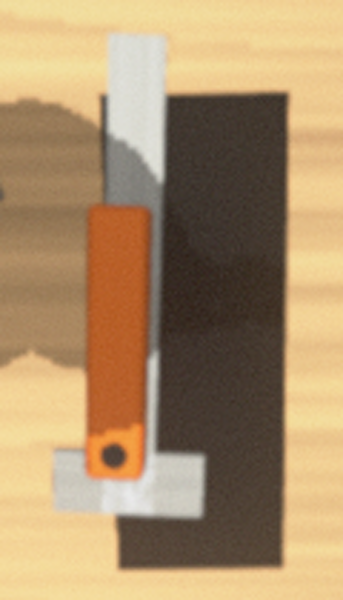

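```bash
python3 - <<'E'
from h import *
import pickle
c,_=pickle.load(open('w34.pkl','rb'))
k=2.857
o=[(50,11,86,89,206),(50,-11,86,151,208),(-50,-11,86,145,478),(-50,11,86,86,476),(118,12,4,108,35),(118,-12,4,167,36),(-90,35,4,53,514),(-90,-35,4,203,518)]
def f(q):
    r=[]
    for x,y,z,u,v in o:
        P=[q[0]+(x*np.cos(q[2])-y*np.sin(q[2]))/1e3,q[1]+(x*np.sin(q[2])+y*np.cos(q[2]))/1e3,q[3]+z/1e3]
        a=proj(c,P); r+= [a[0]-215-u/k,a[1]-45-v/k]
    return np.array(r)
s=least_squares(f,[.47,.015,0,.002],loss='soft_l1');print(s.x,np.degrees(s.x[2])); print(np.round(f(s.x).reshape(-1,2),1))
for px in [(102,93),(288,93),(283,567),(120,568)]: print(atz(c,(215+px[0]/k,45+px[1]/k),.002))
plan([s.x[0],s.x[1],.057],s.x[2])
E
```

```text
[ 0.47277671  0.01332488 -0.0393625  -0.00068182] -2.255304993469361
[[-0.4 -0.5]
 [-0.1 -0.3]
 [-0.2  1.3]
 [ 0.1  1.2]
 [ 0.4 -0. ]
 [-0.   0.4]
 [ 0.7 -1.2]
 [-0.1 -0.7]]
[0.56888489 0.02436667 0.002     ]
[ 0.56872233 -0.05408794  0.002     ]
[ 0.3549593  -0.05701659  0.002     ]
[0.35449647 0.02187355 0.002     ]
now [ 0.4499 -0.0166  0.2769] yaw -0.06 | shift cm [21.98  2.33 -3.  ] spin 2.2 | after spin-first shift [21.98  2.22 -3.09]
```

```bash
python3 -m jog '[{"xyz":[2,1.2,-1.5],"spin":0},{"xyz":[3,1.1,-1.5],"spin":2.2},{"xyz":[5,0,0],"spin":0},{"xyz":[5,0,0],"spin":0},{"xyz":[2,0,0],"spin":0},{"xyz":[0,0,0],"spin":0},{"xyz":[0,0,0],"spin":0}]' 0.4
python3 - <<'E'
from h import *
plan([.4728,.0133,.057],-.0394)
im=eyes.read_camera('wrist');cv2.imwrite('pics/w35.png',im)
E
```

```text
t: 67.62
eef_pos: [0.4739, 0.0136, 0.1085]
eef_rot: [0.51, 0.49, -0.51, 0.49]
wrist_force: [-0.0, 0.2, -0.3]
width: 0.0513
now [0.4739 0.0136 0.1085] yaw -2.23 | shift cm [ 5.15 -0.11  0.04] spin 0.03 | after spin-first shift [ 5.15 -0.11  0.04]
```

View pics/w35.png

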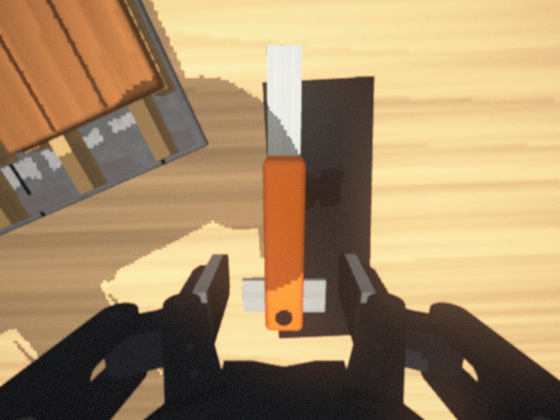

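```bash
python3 -m jog '[{"xyz":[2,0,0],"spin":0},{"xyz":[2,0,0],"spin":0},{"xyz":[1,0,0],"spin":0},{"xyz":[0,0,0],"spin":0},{"xyz":[0,0,0],"spin":0}]'
python3 -m jog '[{"xyz":[0,0,0],"spin":0},{"xyz":[0,0,0],"spin":0},{"xyz":[0,0,0],"spin":0},{"xyz":[0,0,0],"spin":0},{"xyz":[0,0,0],"spin":0},{"xyz":[0,0,0],"spin":0},{"xyz":[-1.5,0,0],"spin":0},{"xyz":[-1.5,0,0],"spin":0}]' 1 80
python3 - <<'E'
from h import *
plan([.452,-.0165,.0596],0)
E
```

```text
t: 68.3
eef_pos: [0.4741, 0.0138, 0.0588]
eef_rot: [0.51, 0.49, -0.509, 0.49]
wrist_force: [-0.4, -0.1, -0.1]
width: 0.0513
t: 69.3
eef_pos: [0.473, 0.0134, 0.0881]
eef_rot: [-0.509, -0.49, 0.51, -0.49]
wrist_force: [-0.2, -0.9, -2.2]
width: 0.0211
now [0.473  0.0134 0.0881] yaw -2.26 | shift cm [ 2.85 -1.98  3.07] spin -2.26 | after spin-first shift [ 2.85 -2.1   2.99]
```

```bash
python3 -m jog '[{"xyz":[0,-1,1.5],"spin":0},{"xyz":[0,-1,1.5],"spin":-2.2},{"xyz":[1,0,0],"spin":0},{"xyz":[0.8,0,0],"spin":0},{"xyz":[0.5,0,0],"spin":0},{"xyz":[0.3,0,0],"spin":0},{"xyz":[0.1,0,0],"spin":0},{"xyz":[0,0,0],"spin":0}]'
```

```text
t: 70.3
eef_pos: [0.4525, -0.0155, 0.061]
eef_rot: [0.5, 0.5, -0.5, 0.5]
wrist_force: [0.3, -0.3, -2.0]
width: 0.0207
```

```bash
python3 -m jog '[{"xyz":[0,0,0],"spin":0},{"xyz":[0,0,0],"spin":0}]'
python3 - <<'E'
from h import *
im=eyes.read_camera('wrist');cv2.imwrite('pics/w36.png',im)
E
```

```text
t: 70.55
eef_pos: [0.4525, -0.0156, 0.0612]
eef_rot: [0.5, 0.5, -0.5, 0.5]
wrist_force: [-0.1, -0.5, -3.9]
width: 0.021
```

View pics/w36.png

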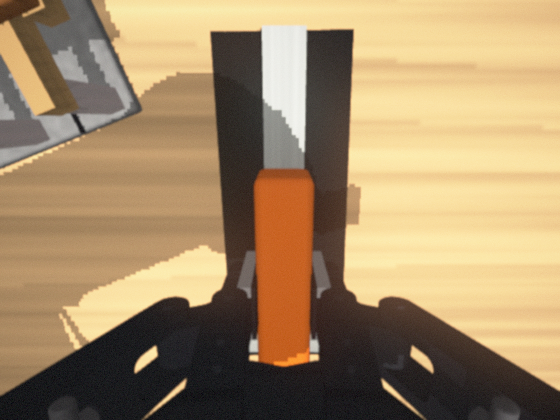

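```bash
python3 -m jog '[{"xyz":[0.1,0,0],"spin":0},{"xyz":[0,0,0],"spin":0},{"xyz":[0,0,0],"spin":0}]'; python3 -m jog '[{"xyz":[0.1,0,0],"spin":0},{"xyz":[0,0,0],"spin":0},{"xyz":[0,0,0],"spin":0}]'
```

```text
t: 70.97
eef_pos: [0.4523, -0.0156, 0.06]
eef_rot: [-0.5, -0.5, 0.5, -0.5]
wrist_force: [-0.4, -0.6, -1.9]
width: 0.0206
t: 71.35
eef_pos: [0.4524, -0.0156, 0.059]
eef_rot: [-0.5, -0.5, 0.5, -0.5]
wrist_force: [-0.6, 0.3, -3.0]
width: 0.0208
```

```bash
python3 -m jog '[{"xyz":[0.1,0,0],"spin":0},{"xyz":[0,0,0],"spin":0},{"xyz":[0,0,0],"spin":0}]'; python3 -m jog '[{"xyz":[0,0,0],"spin":0},{"xyz":[0,0,0],"spin":0},{"xyz":[0,0,0],"spin":0},{"xyz":[0,0,0],"spin":0},{"xyz":[0,0,0],"spin":0},{"xyz":[0,0,0],"spin":0}]' 0.4
python3 -m jog '[{"xyz":[-2,0,0],"spin":0},{"xyz":[-5,0,0],"spin":0},{"xyz":[-6,1,0],"spin":0},{"xyz":[-6,3,0],"spin":0},{"xyz":[-2,3,0],"spin":0},{"xyz":[0,1,0],"spin":0},{"xyz":[0,0,0],"spin":0}]'
python3 - <<'E'
from h import *
import pickle
plan([.455,-.016,.0586],0)
c=cal('wrist');pickle.dump((c,pose()[:2]),open('w37.pkl','wb'))
im=eyes.read_camera('wrist');cv2.imwrite('pics/w37.png',im)
for n,z in [('lifter',.002),('lifter_mat',0),('fan_switch_tip',.095),('fan_switch_base',0)]: print(n,[ (d['conf'],np.round(d['pixel'],1),np.round(atz(c,d['pixel'],z),4)) for d in eyes.place_of('wrist',n)][:6])
E
```

```text
t: 71.72
eef_pos: [0.4525, -0.0157, 0.0588]
eef_rot: [0.5, 0.5, -0.5, 0.5]
wrist_force: [-4.9, 0.3, 9.3]
width: 0.0208
t: 72.47
eef_pos: [0.4524, -0.0156, 0.058]
eef_rot: [-0.5, -0.5, 0.5, -0.5]
wrist_force: [0.1, -0.1, -0.3]
width: 0.0516
t: 73.35
eef_pos: [0.5296, -0.0158, 0.2622]
eef_rot: [-0.5, -0.5, 0.501, -0.499]
wrist_force: [-0.9, -0.0, -0.8]
width: 0.051
now [ 0.5296 -0.0158  0.2622] yaw -0.09 | shift cm [ 2.038e+01 -7.400e+00  2.000e-02] spin -0.09 | after spin-first shift [ 2.038e+01 -7.400e+00  1.000e-02]
lifter [(0.93, array([287.2, 235.7]), array([ 0.4488, -0.0199,  0.002 ]))]
lifter_mat [(0.86, array([283.5, 226.7]), array([ 0.4606, -0.015 ,  0.    ]))]
fan_switch_tip [(0.93, array([243. ,  66.9]), array([0.6416, 0.0199, 0.095 ]))]
fan_switch_base [(0.59, array([243.6,  41.7]), array([0.6804, 0.0292, 0.    ]))]
```

View pics/w37.png

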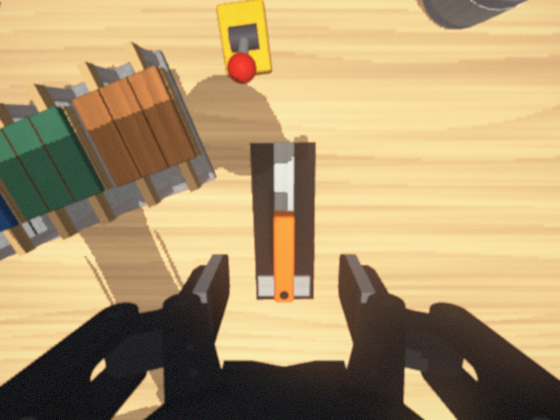

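```bash
python3 - <<'E'
from h import *
import pickle
c2=pickle.load(open('w2.pkl','rb'));c7=pickle.load(open('w37.pkl','rb'))[0]
print('ball',tri([(c2,(78.3,145.6)),(c7,(242,67.5))]),'base',tri([(c2,(100.6,117.9)),(c7,(243.6,41.7))]))
im=cv2.imread('pics/w37.png');cv2.imwrite('pics/w37a.png',cv2.resize(im[0:100,200:300],(600,600),interpolation=cv2.INTER_CUBIC))
plan([.595,.013,.18],np.radians(8))
E
```

```text
ball [0.64032815 0.02091894 0.09491818] base [ 0.68130175  0.03071786 -0.01268702]
now [ 0.5295 -0.0158  0.2633] yaw -0.04 | shift cm [ 8.33  6.56 -2.88] spin -8.04 | after spin-first shift [ 8.33  6.9  -1.94]
```

View pics/w37a.png

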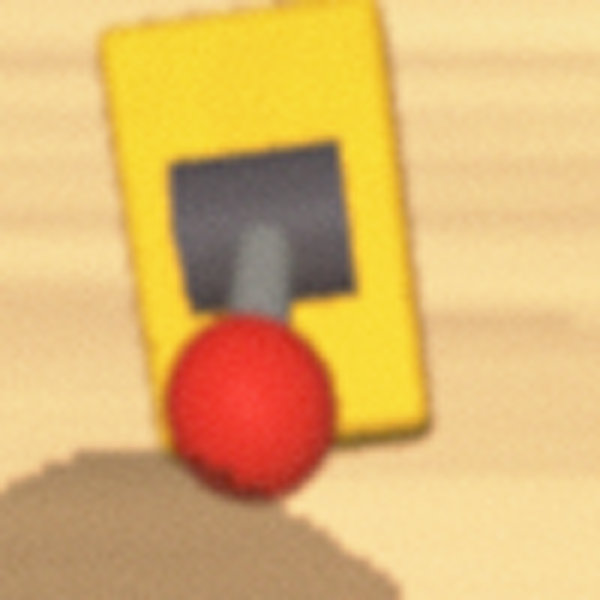

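```bash
python3 -m jog '[{"xyz":[2.6,2,-1],"spin":0},{"xyz":[2.6,2,-1],"spin":0},{"xyz":[2.6,2.1,-0.9],"spin":0},{"xyz":[0,0,0],"spin":-8},{"xyz":[0,0,0],"spin":0},{"xyz":[0,0,0],"spin":0},{"xyz":[0,0,0],"spin":0}]' 1 60
python3 - <<'E'
from h import *
plan([.5905,.0135,.078],np.radians(8))
im=eyes.read_camera('wrist');cv2.imwrite('pics/w38.png',im)
E
```

```text
t: 74.47
eef_pos: [0.5913, 0.0133, 0.1865]
eef_rot: [0.465, 0.533, -0.464, 0.533]
wrist_force: [-0.7, 0.5, 0.5]
width: 0.0004
now [0.5913 0.0133 0.1865] yaw 7.86 | shift cm [10.85 -0.09 -0.03] spin -0.14 | after spin-first shift [10.85 -0.09 -0.03]
```

View pics/w38.png

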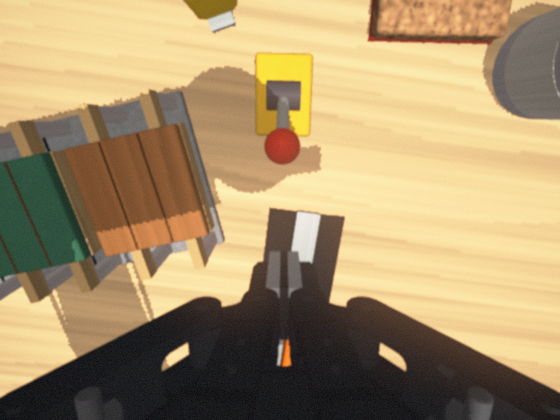

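```bash
python3 -m jog '[{"xyz":[4,0,0],"spin":0},{"xyz":[4,0,0],"spin":0},{"xyz":[2.8,0,0],"spin":0},{"xyz":[0,1,0],"spin":0},{"xyz":[0,1,0],"spin":0},{"xyz":[0,1,0],"spin":0},{"xyz":[0,1,0],"spin":0},{"xyz":[0,1,0],"spin":0}]'
python3 -m jog '[{"xyz":[0,0.8,0],"spin":0},{"xyz":[0,0.8,0],"spin":0},{"xyz":[0,0.8,0],"spin":0},{"xyz":[0,0.6,0],"spin":0},{"xyz":[0,0,0],"spin":0}]'
python3 - <<'E'
from h import *
plan([.5905,.0135,.078],np.radians(8))
im=eyes.read_camera('wrist');cv2.imwrite('pics/w39.png',im)
E
```

```text
t: 75.53
eef_pos: [0.6418, 0.0203, 0.0784]
eef_rot: [0.464, 0.533, -0.464, 0.534]
wrist_force: [-1.6, -0.4, 1.5]
width: 0.0001
t: 76.15
eef_pos: [0.671, 0.0244, 0.0777]
eef_rot: [0.464, 0.533, -0.464, 0.533]
wrist_force: [-0.9, 0.1, -0.5]
width: -0.0
now [0.671  0.0244 0.0777] yaw 7.95 | shift cm [-0.03 -8.13 -0.03] spin -0.05 | after spin-first shift [-0.03 -8.13 -0.04]
```

View pics/w39.png

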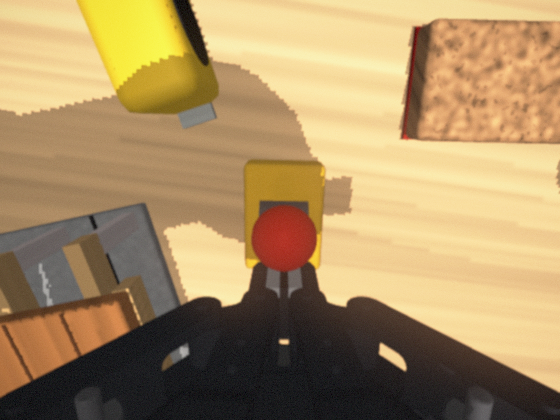

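```bash
python3 -m jog '[{"xyz":[0,0.7,0],"spin":0},{"xyz":[0,0.6,0],"spin":0},{"xyz":[0,0.5,0],"spin":0},{"xyz":[0,0,0],"spin":0}]'
python3 -m jog '[{"xyz":[0,0.4,0],"spin":0},{"xyz":[0,0.2,0],"spin":0},{"xyz":[0,0,0],"spin":0}]'
python3 -m jog '[{"xyz":[0,0.2,0],"spin":0},{"xyz":[0,0,0],"spin":0}]'
python3 - <<'E'
from h import *
c=cal('wrist')
im=eyes.read_camera('wrist');cv2.imwrite('pics/w40.png',im)
print([(d['conf'],d['pixel'],atz(c,d['pixel'],.093)) for d in eyes.place_of('wrist','fan_switch_tip')])
E
```

```text
t: 76.7
eef_pos: [0.689, 0.0269, 0.0778]
eef_rot: [0.464, 0.533, -0.464, 0.534]
wrist_force: [0.3, 0.0, -0.3]
width: 0.0003
t: 77.08
eef_pos: [0.6933, 0.0274, 0.0777]
eef_rot: [0.464, 0.534, -0.465, 0.533]
wrist_force: [-4.7, 0.3, 2.1]
width: -0.0001
t: 77.32
eef_pos: [0.6936, 0.0275, 0.0776]
eef_rot: [0.463, 0.535, -0.466, 0.532]
wrist_force: [-11.0, 0.5, 5.3]
width: -0.0003
[(0.85, [287.4, 232.2], array([0.71814313, 0.02949999, 0.093     ]))]
```

View pics/w40.png

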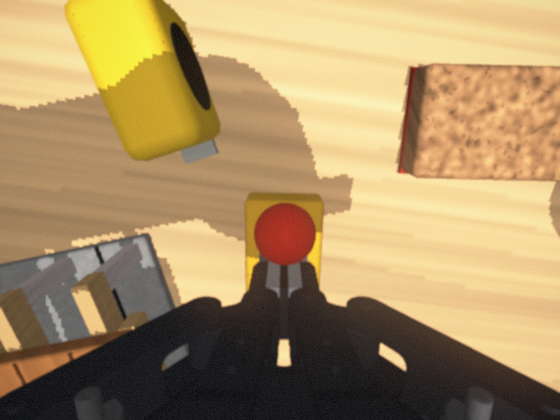

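```bash
python3 -m jog '[{"xyz":[0,-1,0],"spin":0},{"xyz":[0,-2,0],"spin":0},{"xyz":[-4,-1,0],"spin":0},{"xyz":[-5,0,0],"spin":0},{"xyz":[-6,0,0],"spin":0},{"xyz":[-6,-2,-1],"spin":0},{"xyz":[-1,-5,-3],"spin":0},{"xyz":[0,-3,-2],"spin":0}]'
python3 -m jog '[{"xyz":[0,0,-3],"spin":0},{"xyz":[0,0,-5],"spin":0},{"xyz":[0,0,-1],"spin":0},{"xyz":[0,0,0],"spin":0},{"xyz":[0,0,0],"spin":0}]'
python3 - <<'E'
from h import *
import pickle
c=cal('wrist');pickle.dump((c,pose()[:2]),open('w41.pkl','wb'))
im=eyes.read_camera('wrist');cv2.imwrite('pics/w41.png',cv2.resize(im,(800,600)))
for n,z in [('lifter',.002),('lifter_mat',0),('fan_switch_tip',.093),('sample_a',.055),('bay0',.07)]: print(n,[ (d['conf'],np.round(d['pixel'],1),np.round(atz(c,d['pixel'],z),4)) for d in eyes.place_of('wrist',n)][:6])
im=eyes.read_camera('scene');cv2.imwrite('pics/s41.png',cv2.resize(im[130:310,90:460],(800,389),interpolation=cv2.INTER_CUBIC))
E
```

```text
t: 78.42
eef_pos: [0.5491, 0.0685, 0.2987]
eef_rot: [0.466, 0.533, -0.462, 0.534]
wrist_force: [-0.4, 0.0, 0.3]
width: 0.0002
t: 79.05
eef_pos: [0.5376, 0.1563, 0.2966]
eef_rot: [0.464, 0.533, -0.464, 0.533]
wrist_force: [0.2, 0.1, 0.5]
width: -0.0
lifter [(0.75, array([395.8, 245.8]), array([ 0.4527, -0.0179,  0.002 ]))]
lifter_mat [(0.83, array([394.8, 237.9]), array([ 0.4637, -0.0145,  0.    ]))]
fan_switch_tip [(0.81, array([440.4,  19.6]), array([0.7151, 0.0316, 0.093 ]))]
sample_a [(0.92, array([317. , 136.8]), array([0.5907, 0.1253, 0.055 ])), (0.87, array([138.1, 173.9]), array([0.5191, 0.3287, 0.055 ])), (0.75, array([228.1, 154.7]), array([0.5563, 0.2248, 0.055 ])), (0.63, array([ 61.3, 197. ]), array([0.4779, 0.4205, 0.055 ]))]
bay0 [(0.36, array([399.3, 244.5]), array([0.479 , 0.0069, 0.07  ]))]
```

View pics/w41.png

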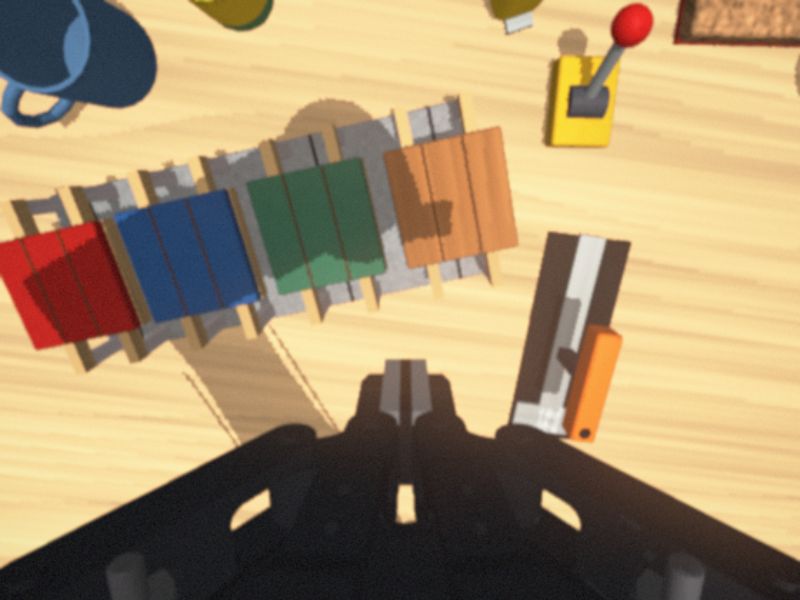

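View pics/s41.png

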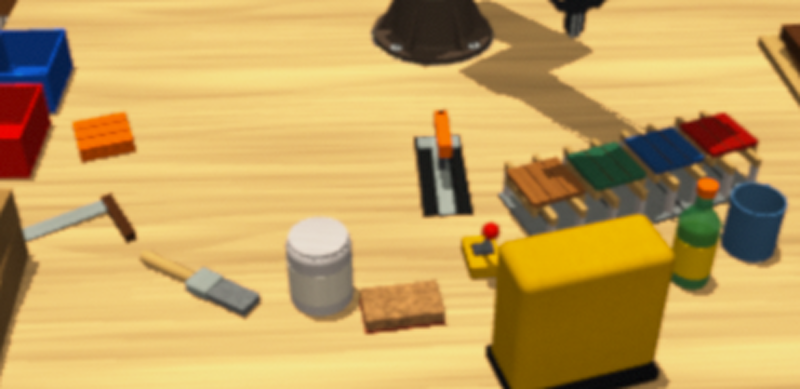

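```bash
python3 - <<'E'
from h import *
print(manip.close_job(), telemetry.sense()['t'])
E
```

```text
the job is handed in; nothing more can be done
the job is handed in; nothing more can be done
```

I racked all four samples with the lifter: red in bay 3, blue in bay 2, green in bay 1 and brown in bay 0. I then laid the lifter on its mat, threw the fan switch over to its stop with the closed fingers, and handed in at about t = 79 s. No verdict came back.

**Samples:** in the last pictures each one sits astride its rails. The measured centres are within about 6 mm of the bay middles, nearly all of it along the rails.

**Lifter:** once I had put it down and let go, it turned up about 35 mm off its place, which I took for the announced knock. I picked it up and put it back. It now measures about 10 mm from the mat's middle and in line with it.

**Switch:** the red ball ended at x ≈ 0.715 m, about 75 mm over from where it started. The push met a hard stop at 11 N, and the lever stayed over after I withdrew.

**Bystanders:** none looks displaced in the last scene picture, though I judged that by eye only. The orange look-alike was not touched.

**Checks that disagreed:** my first height fit put the sample tops near 13 mm instead of 27 mm, so I used the stated height together with closer views. The force drop when brown was set down was too noisy to prove it had seated. I relied on the pictures there, which show it lying like the others.

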